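# Free the pendulum angle gauge from the hobby vise and rock it on the stud to its mark

### The arm

A 7-joint arm with a two-finger parallel gripper is mounted at the origin on the work surface. World frame = base frame: x ahead of the robot, y to its left, z up, the work surface at z = 0. Lengths are in m, angles in rad, forces in N, time in s.
With the tool pointing down it reaches from about 0.425 to 0.925 m from the base axis. Payload 6.8 kg.
Tool frame: the origin (TCP) lies at the very end of the fingers, on their centre line; the grasp point (between the pads) lies 19 mm behind it; z points along the fingers, y is the direction in which the jaws open and shut (so a half turn about z gives the same grasp; the last joint's range is limited). The gripper opens to 85 mm and grips with 20 to 120 N. Pads are 22 mm wide; open, the fingers measure 114 mm over their backs; the gripper's body (76 mm by 85 mm) begins 54 mm behind the grasp point. The pads swing forward as they close: fully open they stand 13 mm farther back than shut.
Start: joints at [-1.262, 0.477, 0.022, 1.555, -0.011, 1.109, -0.083], TCP at [0.273, 0.617, 0.231] pointing down, gripper open.
Joint ranges: [-2.96, 2.96], [-0.34, 2.1], [-1.41, 1.46], [0.24, 2.44], [-1.37, 4.51], [0.17, 1.92], [-2.96, 2.96]. Speed limits (rad/s): [2.39, 2.39, 3.14, 3.14, 3.14, 3.14, 3.14].

### API

Orientations are given as a rotation vector (axis times angle).
In Python, from bench import monitor, viewer, job gives the robot as it stands. The module is installed in compiled form; this text tells all that it offers.
- The arm moves only by the tool drive_tool, never from a script. Its argument "commands" is a list of rows, each an object with "linear": the shift along the tool's x, y, z in m, a list of three; "dr": the turn, a rotation vector about the tool's x, y, z in degrees, a list of three; "jaw": the closure, from 0 (fully open) to 1 (shut). A call has 1 to 8 rows; each row shifts and turns the pose as measured when the row begins, along the tool's axes as they then stand; what a row does not reach is not made up. A row lasts 1/8 s, in which the tool goes at most 62.5 mm and 10.7 degrees, less where a joint would pass 70% of its speed; a pose out of reach is approached as far as the arm can. A call is refused whole if a number of a shift passes 0.0625 or a number of a turn 10.7, either way. A call with a gripper value outside its range is refused whole. The fingers move at their own pace and stop on an object; "force" is the grip in N (left out, the last holds). Time passes only in rows, so rows that do not move let the fingers close. It gives the time, the measured TCP pose, the force and the opening at its end, in the units of the state.
- monitor.get_obs(): the state, without advancing time (a new reading comes with each control period).
- viewer.grab_frame(name): name is "scene" or "top" or "wrist"; returns the picture (420x560x3 uint8, red, green, blue); there is no depth.
- viewer.calibration(name): a dict with "K" (3x3 intrinsics, pixels), "R" (3x3) and "t" (3): a world point X has camera coordinates R X + t. Camera axes: x right, y down, z forward; pixel columns grow to the right and rows downward; lengths in m; the calibration is good to about 2 mm. A picture is of the moment at which its call begins: read the wrist's pose just before it. calibration takes no time and is no camera call; for the wrist camera it gives the pose at the moment of the call.
- job.hand_in(): hands the job in, once; it reports no verdict.
The state is a dict: "clock": time; "joints": joint angles; "qvel": joint speeds; "tau": joint torques, N m; "tcp_pos": TCP position; "orientation": TCP orientation; "contact_force": force on the tool from outside, world axes, zero at the start; "moment": the same for the moment, N m; "grip_width": finger opening in m.
Only numpy, scipy, OpenCV 4.12 (cv2) and the standard library are available. Lean on these libraries where they do the work, as an engineer would, in place of code of your own. Each camera call takes 0.05 s, during which the arm holds its last target.

### The job

Slide the blue vise's jaw open by its red post until its lip is clear of the wooden angle gauge's sole, then lift the gauge out by the dark grip on its top and stand it level on the round-topped wooden stud, with the middle of its sole on the crown. Then rock it on the stud until its swinging pointer settles on the red mark of its dial, and finish while still holding it there: gripped, resting on the stud, pointer still on the mark. Leave the vise open and the paint jars and the grey sanding block where they are.

Things in the scene. Friction and masses are not known exactly. Their poses are not given: they have to be found in the camera images.
- jaw (a joint): opening of the vise's sliding jaw in m: 0 shut, 0.06 fully open (end stop). It slides along the vise's own +y with about 3 N of friction and stays where it is left. Its lip overhangs the end of the gauge's sole by 10 mm at 0: it must be open by 11 mm or more before the gauge can be lifted. Starts between 0 and 0.002.
- jaw_post_top (a point): centre of the top of the red post on the sliding jaw, 100 mm above the table; the post is 20 x 20 mm in plan, faces square to the vise, its sides free over the upper 55 mm. It moves with the jaw, and stands 130 mm from the vise's origin along the vise's +y when shut. Grip or push it here.
- vise: blue vise fixed to the table: bed 76 mm (x) by 310 mm (y = -100 to +210), bed top 25 mm above the table, fixed jaw 50 mm high at its -y end, sliding jaw 53 mm high on the +y side. Origin on the table under the gauge's place; z up. It stands on the robot's right or left, the stud on the other side; places and yaws vary.
- gauge: loose wooden angle gauge, 0.2 to 0.5 kg. Origin: centre of the underside of its flat sole, 36 (x) x 130 (y) x 12 mm. Upright dial board 8 (x) x 100 (y) mm up to z = 128 mm, white face to +x, away from the robot; dark grip on top, 26 x 26 mm, z = 128 to 175 mm. z vertical when level; it rocks about its x. Starts on the vise bed between the jaws, at the vise's yaw, origin 25 mm above the table.
- pointer (a joint): angle in rad of the black pendulum pointer against the gauge, 0 on the dial's middle line, positive with its tip swung towards the gauge's +y. Pivot 118 mm above the sole's underside. It settles plumb in 1 to 2 s: with the gauge rocked +y side down by an angle a (turned by -a about its own x) it settles at +a.
- mark (a joint): angle in rad of the red mark on the dial, about the same pivot and with the same sign as the pointer; between 0.16 and 0.36, preset and stiff (stays put). The pointer is on the mark when the two angles are equal.
- pointer_tip (a point): tip of the black pointer, 76 mm from its pivot, 7.5 mm before the board's middle plane on the dial side (+x)
- mark_point (a point): the point on the pointer tip's circle (76 mm from the pivot) that the tip must settle on; the red tab, 8 mm wide, stands radially just below it, 78 to 94 mm from the pivot
- stud: wooden stud fixed on the table: foot 90 (x) x 130 (y) x 12 mm, on it a block 80 (x) x 50 (y) mm whose whole top is a half round of 25 mm radius with its ridge along the stud's x. Origin on the table under its middle, z up. A gauge rocks across the ridge, so its x should lie along the stud's x.
- stud_crown (a point): middle of the stud's crown line, its highest line, 70 mm above the table
- jar_green: loose paint jar, green with a white cap, 42 mm diameter, 62 mm high, origin at its base; to be left alone
- jar_blue: loose paint jar, blue with a white cap, 42 mm diameter, 62 mm high, origin at its base; to be left alone
- sponge: loose grey sanding block, 55 x 100 x 30 mm, origin at its base; to be left alone
Not all that is in view belongs to the job. What is meant by the gauge is not orange or purple, and is the smaller of those in its own colour.

How it is judged:
By the outcome, as a careful person would: the job done as asked, in the order asked, and still so for the second after the job is handed in, while the arm keeps its last pose, push and grip.
It also fails if it takes over 56 s, if anything falls off the work surface, if the arm or the gripper's body presses on something with over 40 N, if the wrist force passes 120 N, or if a joint passes its speed limit or range.

## Working session

There is one attempt and no reset: what is moved stays moved. The work goes in short steps, Python scripts to look and compute and a tool call to move; the robot and the scene stay as the last step left them, time stands still between calls to the robot, and variables do not carry over. Pictures are saved under pics/ and viewed, and the job is handed in when it is done.

Besides the shell and the picture viewer there is one more tool, called after "Call:" by a JSON object that holds its "api" and its "payload". drive_tool: Moves the arm, as the interface text tells. Its arguments: {"type":"object","properties":{"commands":{"type":"array"},"force":{"type":"number"}},"required":["commands"]}

```bash
mkdir -p pics; cat > h.py <<'E'
import numpy as np, cv2
from bench import monitor, viewer, job
from scipy.spatial.transform import Rotation as Ro
def grab(n,f):
    im=viewer.grab_frame(n); cv2.imwrite('pics/'+f,im[:,:,::-1]); return im
def ray(n,uv,c=None):
    c=c or viewer.calibration(n); K,R,t=map(np.array,(c['K'],c['R'],c['t']))
    o=-R.T@t; d=R.T@np.linalg.inv(K)@np.array([uv[0],uv[1],1.]); return o,d/np.linalg.norm(d)
def onz(n,uv,z,c=None):
    o,d=ray(n,uv,c); return o+d*(z-o[2])/d[2]
def proj(n,X,c=None):
    c=c or viewer.calibration(n); K,R,t=map(np.array,(c['K'],c['R'],c['t']))
    p=K@(R@np.array(X)+t); return p[:2]/p[2]
E
python3 - <<'E'
from h import *
for n in ('scene','top','wrist'):
    print(n,{k:np.round(v,3).tolist() for k,v in viewer.calibration(n).items()}); grab(n,n+'0.png')
o=monitor.get_obs(); print(o)
E
```

```text
scene {'K': [[392.443, 0.0, 277.506], [0.0, 392.443, 214.029], [0.0, 0.0, 1.0]], 'R': [[0.235, 0.972, -0.002], [0.76, -0.185, -0.624], [-0.607, 0.145, -0.782]], 't': [-0.178, -0.301, 1.238]}
top {'K': [[415.865, 0.0, 283.07], [0.0, 415.865, 204.224], [0.0, 0.0, 1.0]], 'R': [[0.003, -1.0, -0.002], [-0.98, -0.002, -0.198], [0.198, 0.002, -0.98]], 't': [0.061, 0.505, 0.961]}
wrist {'K': [[290.506, 0.0, 284.197], [0.0, 290.506, 204.404], [0.0, 0.0, 1.0]], 'R': [[0.405, 0.914, -0.001], [0.864, -0.383, 0.326], [0.298, -0.132, -0.945]], 't': [-0.674, -0.042, 0.38]}
{'clock': 0.15, 'joints': array([-1.26210326,  0.4775898 ,  0.02236699,  1.55617767, -0.01150293,
        1.10926092, -0.08308304]), 'qvel': array([-0.00102763, -0.0023299 ,  0.00018827, -0.0020834 , -0.00168918,
       -0.00136207, -0.00056959]), 'tau': array([ 3.21006701e-03, -5.96926045e+01,  1.61037270e+00, -2.81486571e+01,
        1.26399178e-02,  6.53658222e-03,  1.70342878e-05]), 'tcp_pos': array([0.27310327, 0.61682367, 0.23058284]), 'orientation': array([-6.49907587e-01, -3.07345339e+00,  2.03477049e-03]), 'contact_force': array([-1.06066197, -0.28046793, -0.06052219]), 'moment': array([-0.02185357, -0.007214  , -0.01888109]), 'grip_width': 0.08535356123133879}
```

View pics/scene0.png

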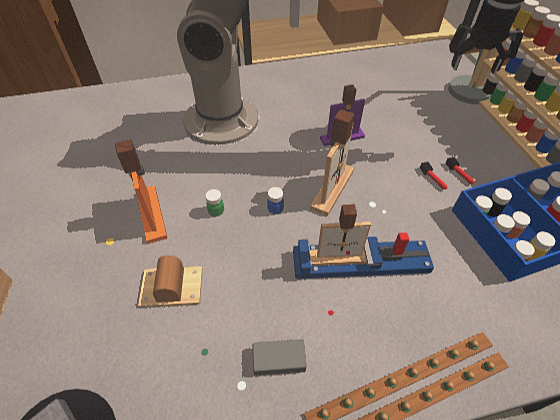

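View pics/top0.png

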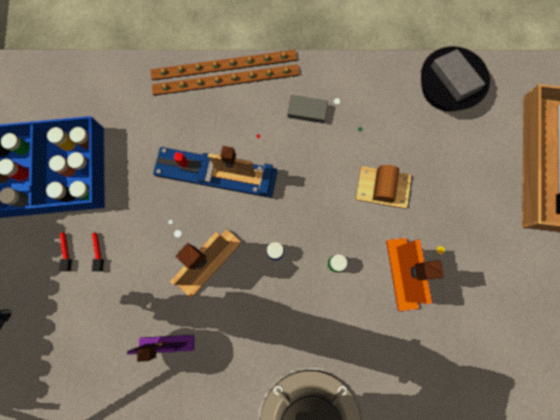

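View pics/wrist0.png

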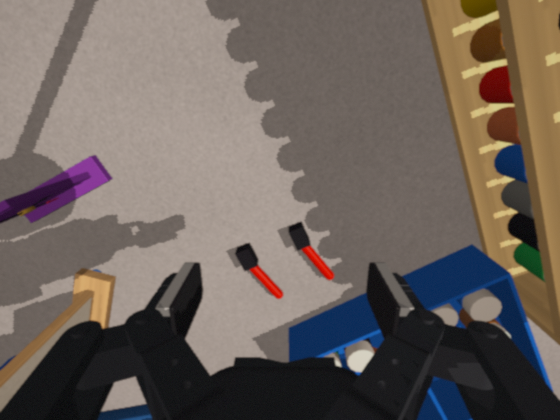

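The vise is on the robot's left, with the small wooden gauge between its jaws and the red post at about (180,158) in the top view. The stud is at about (386,185). The larger wooden gauge at (205,262) and the orange and purple ones are decoys. Next I'll zoom in to measure.

```bash
python3 - <<'E'
import cv2
a=cv2.imread('pics/top0.png'); b=cv2.imread('pics/scene0.png')
cv2.imwrite('pics/z1.png',cv2.resize(a[140:205,145:285],None,fx=5.6,fy=5.6,interpolation=2))
cv2.imwrite('pics/z2.png',cv2.resize(a[150:220,345:425],None,fx=8,fy=8,interpolation=2))
cv2.imwrite('pics/z3.png',cv2.resize(b[195:285,285:440],None,fx=5,fy=5,interpolation=2))
cv2.imwrite('pics/z4.png',cv2.resize(b[245:315,130:215],None,fx=8,fy=8,interpolation=2))
E
```

```text
(no output)
```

View pics/z1.png

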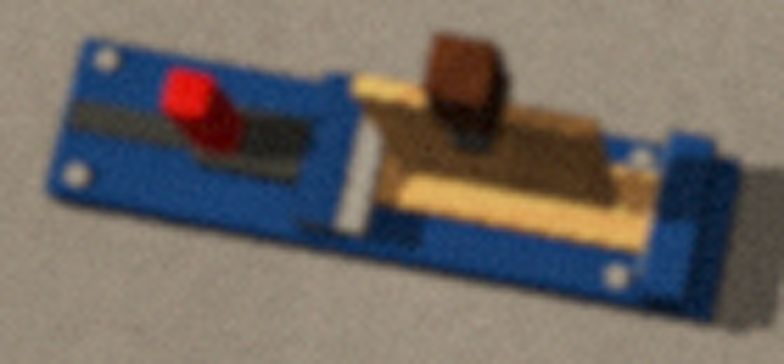

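View pics/z2.png

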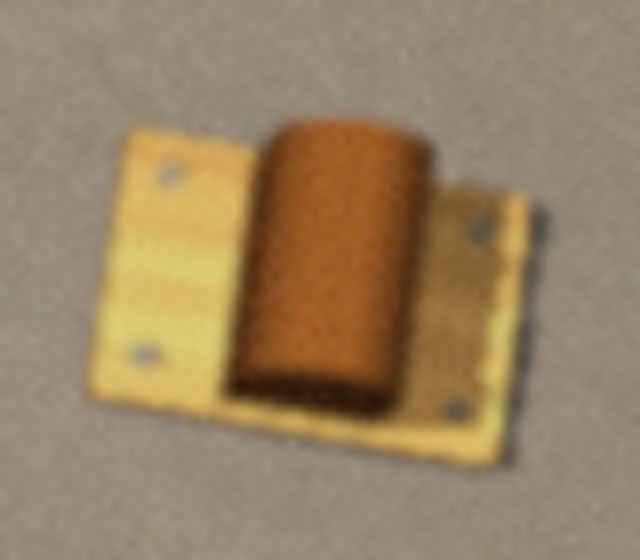

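View pics/z3.png

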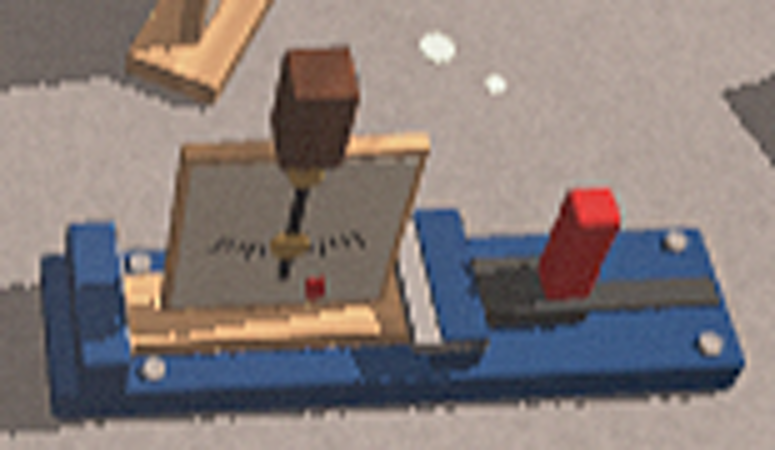

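View pics/z4.png

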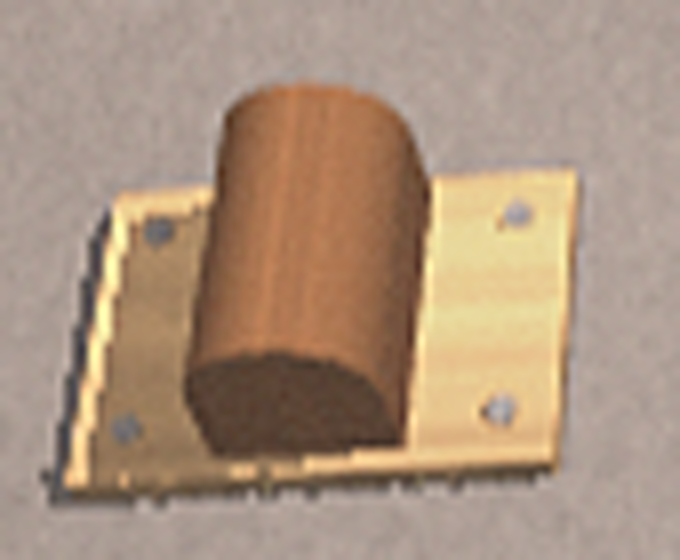

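```bash
python3 - <<'E'
from h import *
T=lambda u,v:(145+u/5.6-.4,140+v/5.6-.4); S=lambda u,v:(285+u/5-.4,195+v/5-.4)
U=lambda u,v:(345+u/8-.45,150+v/8-.45); V=lambda u,v:(130+u/8-.45,245+v/8-.45)
p=lambda s,a:print(s,np.round(a,4))
A=onz('top',T(189,93),.1);B=onz('scene',S(594,204),.1);p('post',A);p('post',B)
A=onz('top',T(468,65),.2);B=onz('scene',S(322,72),.2);p('grip',A);p('grip',B)
# vise bed edges
q=[onz('top',T(*c),.025) for c in((83,42),(52,190),(712,318))]
for c in q:p('bed top',c)
e=q[1]-q[2];p('yaw',np.degrees(np.arctan2(-e[0],e[1])));p('len',np.linalg.norm(e[:2]))
q=[onz('scene',S(*c),.025) for c in((742,365),(52,395),(700,232))]
for c in q:p('bed scene',c)
e=q[0]-q[1];p('yaw',np.degrees(np.arctan2(-e[0],e[1])));p('len',np.linalg.norm(e[:2]))
for n,F,cs in(('top',U,((130,130),(95,397),(500,465),(533,190))),('scene',V,((113,198),(68,487),(560,465),(578,172)))):
    q=[onz(n,F(*c),.012) for c in cs]
    for c in q:p(n,c)
    p('cen',np.mean(q,0)); 
    e=[q[0]-q[3],q[1]-q[2]]
    for k in e:
        if k[1]<0:k=-k
        p('yaw y',np.degrees(np.arctan2(-k[0],k[1])));
    for k in(q[0]-q[1],q[3]-q[2]):
        k=k if k[0]>0 else -k
        p('yaw x',np.degrees(np.arctan2(k[1],k[0])))
# screws of stud
for n,F,cs in(('top',U,((170,174),(145,354),(458,408),(481,230))),('scene',V,((159,232),(125,430),(499,409),(517,214)))):
    q=[onz(n,F(*c),.014) for c in cs]; p('screwcen',np.mean(q,0)); k=q[0]+q[1]-q[2]-q[3]; k=k if k[1]>0 else -k; p('yaw',np.degrees(np.arctan2(-k[0],k[1])))
for n,F,cs in(('top',T,((107,60),(77,174),(616,276))),('scene',S,((677,240),(711,343),(154,367)))):
    q=[onz(n,F(*c),.027) for c in cs]; k=q[1]-q[2];p('vise screw yaw',np.degrees(np.arctan2(-k[0],k[1])))
    for c in q:p('s',c)
# jars, others approx
for nm,c,z in(('jarB',(275,250),.062),('jarG',(338,263),.062),('bigG',(190,255),.25)):p(nm,onz('top',c,z))
E
```

```text
post [0.6099 0.3103 0.1   ]
post [0.6139 0.3101 0.1   ]
grip [0.5888 0.1785 0.2   ]
grip [0.5923 0.1811 0.2   ]
bed top [0.6587 0.3802 0.025 ]
bed top [0.5883 0.3898 0.025 ]
bed top [0.5297 0.0905 0.025 ]
yaw -11.0845
len 0.305
bed scene [0.6653 0.3772 0.025 ]
bed scene [0.6077 0.0761 0.025 ]
bed scene [0.5954 0.3922 0.025 ]
yaw -10.8336
len 0.3066
top [ 0.6138 -0.1378  0.012 ]
top [ 0.5258 -0.1237  0.012 ]
top [ 0.5042 -0.2506  0.012 ]
top [ 0.5941 -0.2663  0.012 ]
cen [ 0.5595 -0.1946  0.012 ]
yaw y -8.7223
yaw y -9.6668
yaw x -9.1069
yaw x -9.8738
scene [ 0.5094 -0.2496  0.012 ]
scene [ 0.5963 -0.2636  0.012 ]
scene [ 0.6207 -0.1366  0.012 ]
scene [ 0.5319 -0.1214  0.012 ]
cen [ 0.5646 -0.1928  0.012 ]
yaw y -9.9449
yaw y -10.8688
yaw x -9.1791
yaw x -9.7545
screwcen [ 0.5601 -0.1939  0.014 ]
yaw -10.246
screwcen [ 0.5633 -0.1937  0.014 ]
yaw -10.2294
vise screw yaw -10.8428
s [0.6493 0.368  0.027 ]
s [0.5953 0.3784 0.027 ]
s [0.5484 0.1337 0.027 ]
vise screw yaw -10.8367
s [0.5981 0.3786 0.027 ]
s [0.6527 0.368  0.027 ]
s [0.6058 0.1233 0.027 ]
jarB [0.3923 0.0807 0.062 ]
jarG [ 0.3623 -0.0668  0.062 ]
bigG [0.3654 0.238  0.25  ]
```

```bash
cat >> h.py <<'E'
def Rdown(deg):
    a=np.radians(deg); y=np.array([np.cos(a),np.sin(a),0]); z=np.array([0,0,-1.]); return np.stack([np.cross(y,z),y,z],1)
def cur():
    o=monitor.get_obs(); return np.array(o['tcp_pos']),Ro.from_rotvec(o['orientation']).as_matrix(),o
def plan(p1,R1,n,p0=None,R0=None):
    if p0 is None: p0,R0,_=cur()
    d=Ro.from_matrix(R0.T@R1).as_rotvec(); R=R0; s=d/n
    for i in range(n):
        print(np.round(R.T@(np.array(p1)-p0)/n,4).tolist(),np.round(np.degrees(s),2).tolist()); R=R@Ro.from_rotvec(s).as_matrix()
def st():
    p,R,o=cur(); print('clk',round(o['clock'],2),'p',np.round(p,4),'yhead',round(np.degrees(np.arctan2(R[1,1],R[0,1])),2),'z',np.round(R[:,2],4),'F',np.round(o['contact_force'],1),'w',round(o['grip_width'],4),'q',np.round(o['joints'],2))
E
python3 - <<'E'
from h import *
st(); plan([.612,.31,.2],Rdown(79.1),8)
# decoy height
import itertools
for a,b in(((190,255),(343,118)),):
    o1,d1=ray('top',a);o2,d2=ray('scene',b)
    M=np.stack([d1,-d2],1);k=np.linalg.lstsq(M,o2-o1,rcond=None)[0];print(o1+k[0]*d1,o2+k[1]*d2)
E
```

```text
clk 0.15 p [0.2731 0.6168 0.2306] yhead 66.12 z [-4.0e-04 -1.2e-03 -1.0e+00] F [-1.1 -0.3 -0.1] w 0.0854 q [-1.26  0.48  0.02  1.56 -0.01  1.11 -0.08]
[-0.0543, -0.0179, 0.0039] [-0.01, -0.0, -1.62]
[-0.0537, -0.0194, 0.0038] [-0.01, -0.0, -1.62]
[-0.0532, -0.021, 0.0038] [-0.01, -0.0, -1.62]
[-0.0525, -0.0225, 0.0038] [-0.01, -0.0, -1.62]
[-0.0519, -0.0239, 0.0038] [-0.01, -0.0, -1.62]
[-0.0512, -0.0254, 0.0038] [-0.01, -0.0, -1.62]
[-0.0505, -0.0268, 0.0038] [-0.01, -0.0, -1.62]
[-0.0497, -0.0283, 0.0038] [-0.01, -0.0, -1.62]
[0.36676377 0.24196046 0.23220132] [0.36740141 0.24438444 0.23279592]
```

Call:
{"api": "drive_tool", "payload": {"commands": [{"linear": [-0.04, -0.013, 0.0], "dr": [0, 0, -1.6], "jaw": 0}, {"linear": [-0.052, -0.019, 0.0], "dr": [0, 0, -1.6], "jaw": 0}, {"linear": [-0.052, -0.02, 0.0], "dr": [0, 0, -1.6], "jaw": 0}, {"linear": [-0.052, -0.022, 0.004], "dr": [0, 0, -1.6], "jaw": 0}, {"linear": [-0.052, -0.024, 0.004], "dr": [0, 0, -1.6], "jaw": 0}, {"linear": [-0.051, -0.025, 0.004], "dr": [0, 0, -1.6], "jaw": 0}, {"linear": [-0.05, -0.027, 0.004], "dr": [0, 0, -1.6], "jaw": 0}, {"linear": [-0.03, -0.02, 0.004], "dr": [0, 0, -1.6], "jaw": 0}]}}

```text
clock: 1.15
tcp_pos: [0.5862, 0.3323, 0.2068]
orientation: [-0.276, -3.125, 0.004]
contact_force: [-0.0, 0.0, -0.4]
grip_width: 0.0853
```

```bash
python3 - <<'E'
from h import *
st(); grab('wrist','w1.png'); grab('scene','s1.png'); plan([.612,.31,.15],Rdown(79.1),2)
c=viewer.calibration('wrist'); print(proj('wrist',[.612,.3102,.1],c),proj('wrist',[.5905,.18,.2],c))
E
```

```text
clk 1.15 p [0.5862 0.3323 0.2068] yhead 79.91 z [-0.0042 -0.0024 -1.    ] F [-0.   0.  -0.4] w 0.0853 q [-0.66  0.5   0.07  1.58 -0.04  1.07  0.82]
[-0.0137, -0.0071, 0.0281] [-0.16, -0.08, 0.24]
[-0.0137, -0.0071, 0.0281] [-0.16, -0.08, 0.24]
[269.54972693 230.28924726] [ 46.01412333 300.03947671]
```

View pics/w1.png

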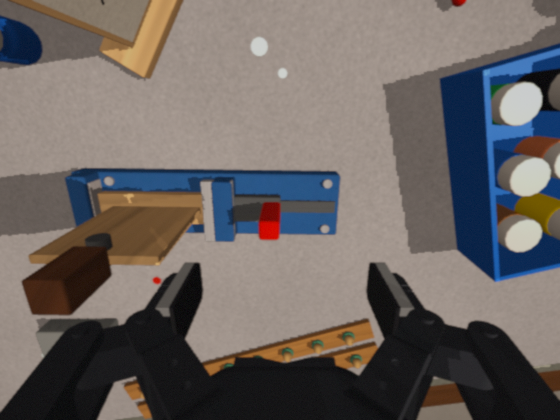

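View pics/s1.png

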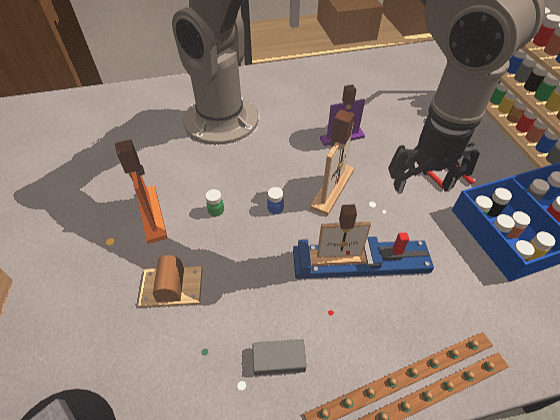

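The wrist view puts the post top at about (271,228), where I predicted it. The vise is nearly square to the picture. I'll refine with this view and then descend.

```bash
python3 - <<'E'
from h import *
im=cv2.imread('pics/w1.png')
cv2.imwrite('pics/w1z.png',cv2.resize(im[160:250,60:350],None,fx=2.7,fy=2.7,interpolation=2))
hsv=cv2.cvtColor(im,cv2.COLOR_BGR2HSV); m=((hsv[...,0]<5)&(hsv[...,1]>200)&(hsv[...,2]>170)).astype('uint8');m[:180]=0;m[260:]=0
v,u=np.nonzero(m);print(u.min(),u.max(),v.min(),v.max())
mb=((hsv[...,0]>100)&(hsv[...,0]<125)&(hsv[...,1]>120)).astype('uint8')
for col in (120,150,240,300,330): r=np.nonzero(mb[160:260,col])[0]+160; print(col,r.min(),r.max(), onz('wrist',(col,r.min()),.025)[:2])
E
```

```text
260 278 222 238
120 169 189 [0.5392781  0.14782133]
150 170 190 [0.54652299 0.1809787 ]
240 171 232 [0.56606353 0.28125619]
300 172 232 [0.57946607 0.34802258]
330 172 233 [0.58559627 0.3814937 ]
```

View pics/w1z.png

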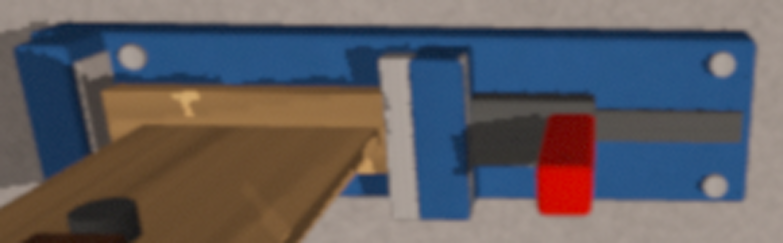

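Call:
{"api": "drive_tool", "payload": {"commands": [{"linear": [-0.0137, -0.0072, 0.02], "dr": [-0.15, 0, 0.4], "jaw": 0}, {"linear": [-0.0137, -0.0072, 0.03], "dr": [-0.1, -0.1, 0.4], "jaw": 0}, {"linear": [0, 0, 0.02], "dr": [0, 0, 0], "jaw": 0}, {"linear": [0, 0, 0], "dr": [0, 0, 0], "jaw": 0}]}}

```text
clock: 1.75
tcp_pos: [0.6108, 0.3099, 0.1296]
orientation: [-0.304, -3.122, 0.003]
contact_force: [-0.3, 0.4, 0.1]
grip_width: 0.0853
```

```bash
python3 - <<'E'
from h import *
st(); grab('scene','s2.png'); plan([.612,.3102,.068],Rdown(79.),2)
E
```

```text
clk 1.75 p [0.6108 0.3099 0.1296] yhead 78.87 z [-0.0046 -0.0016 -1.    ] F [-0.3  0.4  0.1] w 0.0853 q [-0.61  0.59  0.07  1.62 -0.05  0.94  0.86]
[-0.0004, 0.0002, 0.0314] [-0.04, -0.08, -0.07]
[-0.0003, 0.0001, 0.0314] [-0.04, -0.08, -0.07]
```

View pics/s2.png

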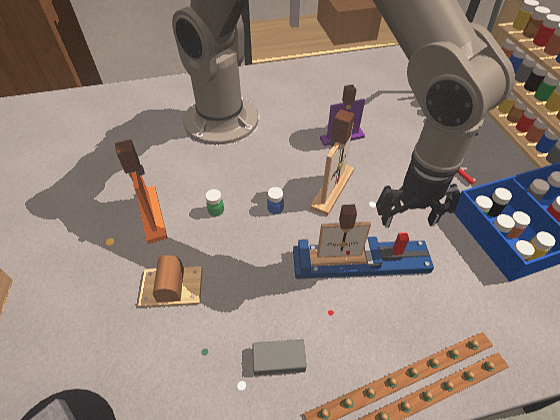

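```bash
python3 - <<'E'
from h import *
print(proj('scene',[.6108,.3099,.1296]))
im=cv2.imread('pics/s2.png');cv2.imwrite('pics/s2z.png',cv2.resize(im[150:270,340:480],None,fx=5,fy=5,interpolation=2))
E
```

```text
[406.24076359 225.90130043]
```

View pics/s2z.png

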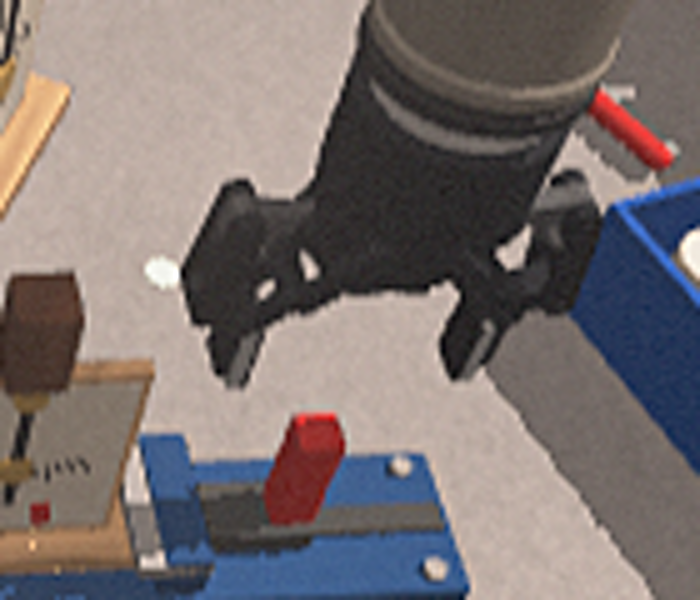

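The fingers straddle the post (top at about (404,236)), and their tips are centred near (409,226). Next I descend and grip.

Call:
{"api": "drive_tool", "payload": {"commands": [{"linear": [-0.0005, 0, 0.03], "dr": [0, -0.1, 0], "jaw": 0}, {"linear": [-0.0005, 0, 0.027], "dr": [0, -0.1, 0], "jaw": 0}, {"linear": [0, 0, 0.003], "dr": [0, 0, 0], "jaw": 0.3}, {"linear": [0, 0, 0], "dr": [0, 0, 0], "jaw": 0.6}, {"linear": [0, 0, 0], "dr": [0, 0, 0], "jaw": 1}, {"linear": [0, 0, 0], "dr": [0, 0, 0], "jaw": 1}, {"linear": [0, 0, 0], "dr": [0, 0, 0], "jaw": 1}, {"linear": [0, 0, 0], "dr": [0, 0, 0], "jaw": 1}], "force": 30}}

```text
clock: 2.8
tcp_pos: [0.6151, 0.3136, 0.0759]
orientation: [0.299, 3.119, 0.007]
contact_force: [1.3, 0.6, -2.8]
grip_width: 0.0192
```

```bash
python3 - <<'E'
from h import *
st()
E
```

```text
clk 2.8 p [0.6151 0.3136 0.0759] yhead 79.04 z [ 0.0088  0.0038 -1.    ] F [ 1.3  0.6 -2.8] w 0.0192 q [-0.61  0.66  0.07  1.64 -0.05  0.83  0.86]
```

Gripped at a width of 19 mm. Next I slide the jaw along vise +y.

Call:
{"api": "drive_tool", "payload": {"commands": [{"linear": [0, 0.006, 0], "dr": [0, 0, 0], "jaw": 1}, {"linear": [0, 0.008, 0], "dr": [0, 0, 0], "jaw": 1}, {"linear": [0, 0.008, 0], "dr": [0, 0, 0], "jaw": 1}, {"linear": [0, 0.008, 0], "dr": [0, 0, 0], "jaw": 1}, {"linear": [0, 0.006, 0], "dr": [0, 0, 0], "jaw": 1}, {"linear": [0, 0, 0], "dr": [0, 0, 0], "jaw": 1}]}}

```text
clock: 3.55
tcp_pos: [0.622, 0.35, 0.0759]
orientation: [0.3, 3.12, 0.003]
contact_force: [-0.1, -0.9, -0.4]
grip_width: 0.019
```

```bash
python3 - <<'E'
from h import *
st(); grab('top','t3.png'); grab('scene','s3.png')
a=cv2.imread('pics/top0.png'); b=cv2.imread('pics/scene0.png')
E
```

```text
clk 3.55 p [0.622  0.35   0.0759] yhead 79.02 z [ 0.0071  0.0013 -1.    ] F [-0.1 -0.9 -0.4] w 0.019 q [-0.65  0.69  0.07  1.58 -0.05  0.87  0.82]
```

View pics/s3.png

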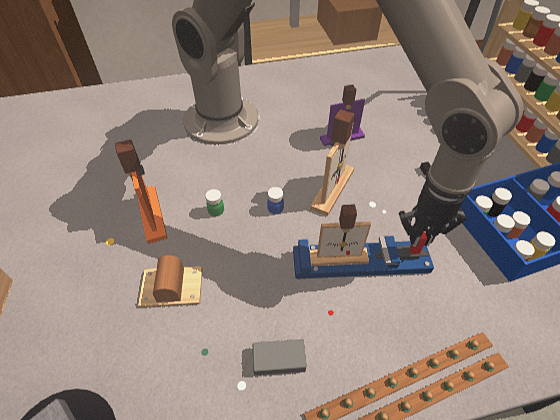

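The jaw is open by about 37 mm: in the picture its lip stands at about (385,250), well clear of the gauge. Next I release and rise.

Call:
{"api": "drive_tool", "payload": {"commands": [{"linear": [0, 0, 0], "dr": [0, 0, 0], "jaw": 0}, {"linear": [0, 0, 0], "dr": [0, 0, 0], "jaw": 0}, {"linear": [0, 0, 0], "dr": [0, 0, 0], "jaw": 0}, {"linear": [0, 0, -0.03], "dr": [0, 0, 0], "jaw": 0}, {"linear": [0, 0, -0.05], "dr": [0, 0, 0], "jaw": 0}, {"linear": [0, 0, -0.055], "dr": [0, 0, 0], "jaw": 0}, {"linear": [0, 0, -0.055], "dr": [0, 0, 0], "jaw": 0}, {"linear": [0, 0, -0.03], "dr": [0, 0, 0], "jaw": 0}]}}

```text
clock: 4.65
tcp_pos: [0.6194, 0.3493, 0.3009]
orientation: [0.302, 3.123, 0.004]
contact_force: [0.8, 0.6, 0.0]
grip_width: 0.0854
```

```bash
python3 - <<'E'
from h import *
st(); grab('wrist','w4.png'); grab('top','t4.png'); plan([.59,.181,.27],Rdown(79.),4)
im=cv2.imread('pics/t4.png');cv2.imwrite('pics/t4z.png',cv2.resize(im[130:215,145:285],None,fx=5.6,fy=5.6,interpolation=2))
E
```

```text
clk 4.65 p [0.6194 0.3493 0.3009] yhead 78.97 z [ 0.0046  0.0019 -1.    ] F [0.8 0.6 0. ] w 0.0854 q [-0.66  0.49  0.09  1.38 -0.05  1.27  0.81]
[-0.0006, -0.0429, 0.0079] [0.08, 0.1, -0.01]
[-0.0006, -0.0429, 0.0079] [0.08, 0.1, -0.01]
[-0.0006, -0.0429, 0.008] [0.08, 0.1, -0.01]
[-0.0006, -0.0429, 0.008] [0.08, 0.1, -0.01]
```

View pics/w4.png

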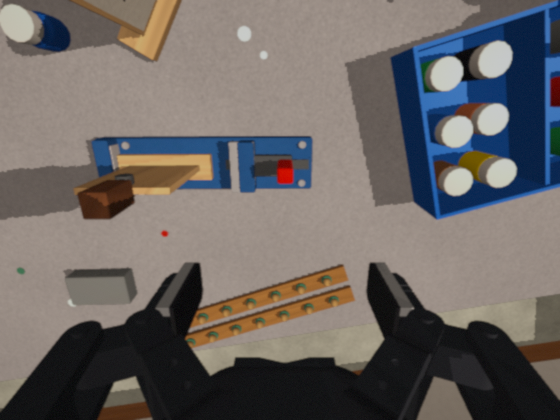

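View pics/t4z.png

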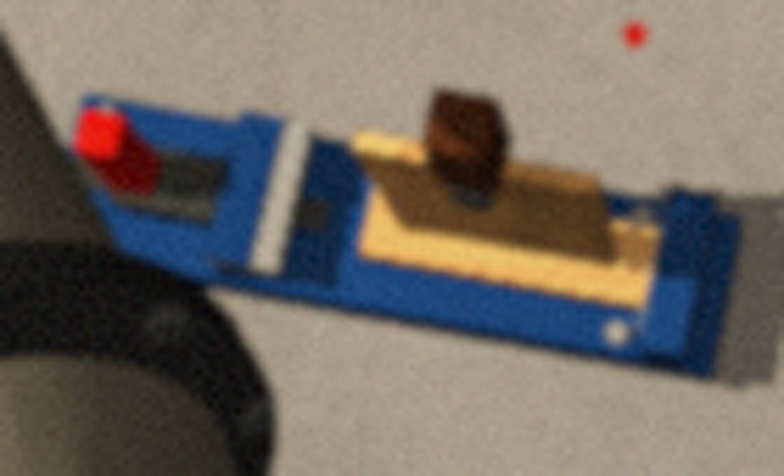

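Call:
{"api": "drive_tool", "payload": {"commands": [{"linear": [0, -0.03, 0.003], "dr": [0.1, 0.1, 0], "jaw": 0}, {"linear": [0, -0.047, 0.006], "dr": [0.1, 0.1, 0], "jaw": 0}, {"linear": [0, -0.047, 0.009], "dr": [0.1, 0.1, 0], "jaw": 0}, {"linear": [0, -0.035, 0.009], "dr": [0, 0.1, 0], "jaw": 0}, {"linear": [0, -0.012, 0.004], "dr": [0, 0, 0], "jaw": 0}, {"linear": [0, 0, 0], "dr": [0, 0, 0], "jaw": 0}]}}

```text
clock: 5.5
tcp_pos: [0.5851, 0.1786, 0.2666]
orientation: [-0.299, -3.124, -0.0]
contact_force: [0.3, 0.1, 0.4]
grip_width: 0.0853
```

```bash
python3 - <<'E'
from h import *
st(); grab('wrist','w5.png'); grab('scene','s5.png'); plan([.59,.181,.2],Rdown(79.),1)
c=viewer.calibration('wrist'); print(proj('wrist',[.5905,.18,.2],c))
E
```

```text
clk 5.5 p [0.5851 0.1786 0.2666] yhead 79.07 z [-3.2e-03  5.0e-04 -1.0e+00] F [0.3 0.1 0.4] w 0.0853 q [-0.49  0.34  0.12  1.68 -0.05  1.13  1.02]
[-0.0045, 0.0015, 0.067] [0.05, -0.15, 0.2]
[285.0179691  224.69988222]
```

View pics/w5.png

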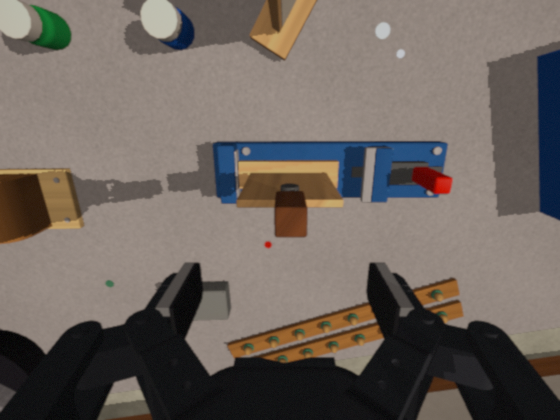

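View pics/s5.png

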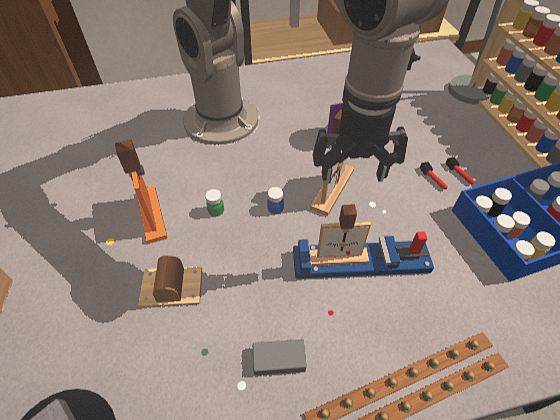

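```bash
python3 - <<'E'
from h import *
im=cv2.imread('pics/w5.png');cv2.imwrite('pics/w5z.png',cv2.resize(im[170:250,225:355],None,fx=6,fy=6,interpolation=2))
c=viewer.calibration('wrist');print(-np.array(c['R']).T@c['t'])
y=np.radians(-11);X=np.array([np.cos(y),np.sin(y),0]);Y=np.array([-np.sin(y),np.cos(y),0])
for z in(.2,.153):
  for a,b in((1,1),(1,-1),(-1,-1),(-1,1)): print(z,a,b,proj('wrist',np.array([.5905,.18,z])+.013*(a*X+b*Y),c))
E
```

```text
[0.50343299 0.19554197 0.40969214]
0.2 1 1 [301.28120452 239.8170432 ]
0.2 1 -1 [268.61669801 239.75379556]
0.2 -1 -1 [268.1351908  209.00683771]
0.2 -1 1 [302.03238035 209.08319795]
0.153 1 1 [298.42252569 218.09015406]
0.153 1 -1 [271.02703701 218.03098271]
0.153 -1 -1 [270.70149665 191.71706792]
0.153 -1 1 [298.95881536 191.78575304]
```

View pics/w5z.png

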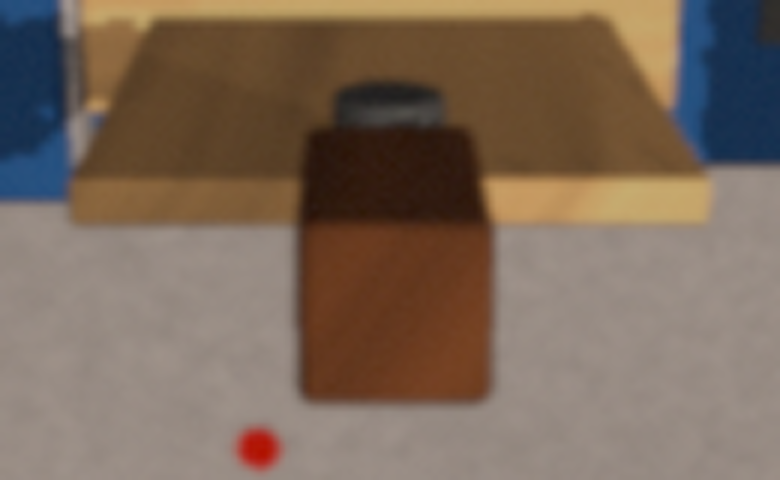

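The wrist view shows the grip's top face at about (275–307, 207–237). That puts the grip at about (0.5895, 0.1845), consistent with where the post was felt. Next I descend.

Call:
{"api": "drive_tool", "payload": {"commands": [{"linear": [-0.0032, 0.0066, 0.015], "dr": [0, -0.15, 0.1], "jaw": 0}, {"linear": [-0.0005, 0, 0.03], "dr": [0, -0.1, 0], "jaw": 0}, {"linear": [0, 0, 0], "dr": [0, 0, 0], "jaw": 0}]}}

```text
clock: 5.98
tcp_pos: [0.5909, 0.1925, 0.2195]
orientation: [0.288, 3.126, 0.005]
contact_force: [0.1, 0.7, 0.1]
grip_width: 0.0858
```

```bash
python3 - <<'E'
from h import *
st(); plan([.5895,.1845,.16],Rdown(79.),2)
E
```

```text
clk 5.97 p [0.5909 0.1925 0.2195] yhead 79.46 z [ 0.0027  0.0027 -1.    ] F [0.1 0.7 0.1] w 0.0858 q [-0.5   0.4   0.11  1.71 -0.05  1.03  1.02]
[0.0, -0.0041, 0.0297] [0.09, 0.06, 0.23]
[-0.0, -0.0041, 0.0297] [0.09, 0.06, 0.23]
```

Call:
{"api": "drive_tool", "payload": {"commands": [{"linear": [0, -0.006, 0.005], "dr": [0.1, 0.05, 0.2], "jaw": 0}, {"linear": [0, 0, 0.0], "dr": [0, 0, 0], "jaw": 0}, {"linear": [0, 0, 0], "dr": [0, 0, 0], "jaw": 0}]}}

```text
clock: 6.35
tcp_pos: [0.5909, 0.188, 0.2158]
orientation: [0.292, 3.124, 0.004]
contact_force: [-0.4, 0.0, 0.9]
grip_width: 0.0856
```

```bash
python3 - <<'E'
from h import *
st(); plan([.5895,.1845,.16],Rdown(79.),2)
E
```

```text
clk 6.35 p [0.5909 0.188  0.2158] yhead 79.33 z [ 0.0038  0.0024 -1.    ] F [-0.4  0.   0.9] w 0.0856 q [-0.49  0.4   0.11  1.72 -0.05  1.02  1.02]
[0.0004, -0.0019, 0.0279] [0.09, 0.09, 0.17]
[0.0004, -0.0019, 0.0279] [0.09, 0.09, 0.17]
```

Call:
{"api": "drive_tool", "payload": {"commands": [{"linear": [0.0005, -0.0025, 0.02], "dr": [0.1, 0.1, 0.3], "jaw": 0}, {"linear": [0.0005, -0.001, 0.025], "dr": [0.1, 0.1, 0.1], "jaw": 0}, {"linear": [0, 0, 0.008], "dr": [0, 0, 0], "jaw": 0}, {"linear": [0, 0, 0.0], "dr": [0, 0, 0], "jaw": 0}]}}

```text
clock: 6.85
tcp_pos: [0.5895, 0.1842, 0.1602]
orientation: [0.305, 3.126, -0.0]
contact_force: [0.1, -0.1, 0.6]
grip_width: 0.0853
```

```bash
python3 - <<'E'
from h import *
st(); plan([.5895,.1845,.16],Rdown(79.),1); im=grab('scene','s6.png')
cv2.imwrite('pics/s6z.png',cv2.resize(im[150:290,280:440,::-1],None,fx=4,fy=4,interpolation=2))
E
```

```text
clk 6.85 p [0.5895 0.1842 0.1602] yhead 78.85 z [ 5.e-04 -2.e-04 -1.e+00] F [ 0.1 -0.1  0.6] w 0.0853 q [-0.49  0.46  0.11  1.77 -0.06  0.92  1.02]
[0.0, 0.0003, 0.0002] [-0.01, 0.03, -0.15]
```

View pics/s6z.png

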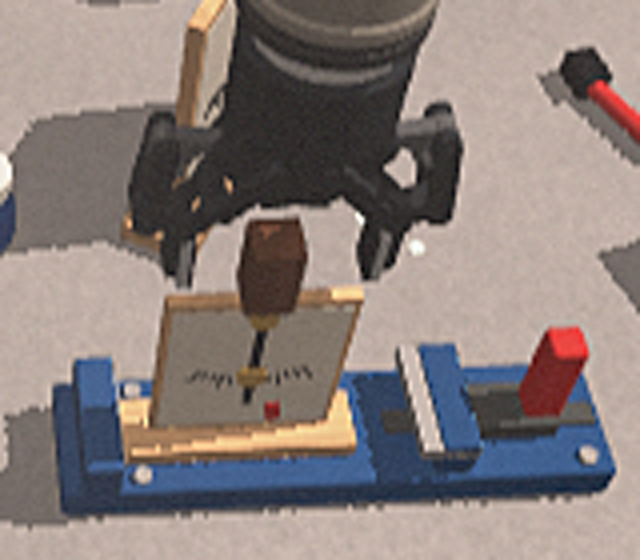

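The fingers straddle the grip evenly, with the tips at about x = 180 and 375 in the crop and the grip at about 270. Next I close.

Call:
{"api": "drive_tool", "payload": {"commands": [{"linear": [0, 0, 0], "dr": [0, 0, 0], "jaw": 0.3}, {"linear": [0, 0, 0], "dr": [0, 0, 0], "jaw": 0.5}, {"linear": [0, 0, 0], "dr": [0, 0, 0], "jaw": 0.7}, {"linear": [0, 0, 0], "dr": [0, 0, 0], "jaw": 1}, {"linear": [0, 0, 0], "dr": [0, 0, 0], "jaw": 1}, {"linear": [0, 0, 0], "dr": [0, 0, 0], "jaw": 1}], "force": 60}}

```text
clock: 7.65
tcp_pos: [0.5906, 0.1844, 0.1624]
orientation: [0.305, 3.123, 0.002]
contact_force: [-0.7, -0.5, -0.8]
grip_width: 0.0254
```

```bash
python3 - <<'E'
from h import *
st()
E
```

```text
clk 7.65 p [0.5906 0.1844 0.1624] yhead 78.83 z [ 0.0037  0.0011 -1.    ] F [-0.7 -0.5 -0.8] w 0.0254 q [-0.49  0.45  0.11  1.77 -0.06  0.92  1.02]
```

Gripped at 25 mm. Next I lift straight up.

Call:
{"api": "drive_tool", "payload": {"commands": [{"linear": [0, 0, -0.01], "dr": [0, 0, 0], "jaw": 1}, {"linear": [0, 0, -0.02], "dr": [0, 0, 0], "jaw": 1}, {"linear": [0, 0, -0.025], "dr": [0, 0, 0], "jaw": 1}, {"linear": [0, 0, -0.025], "dr": [0, 0, 0], "jaw": 1}, {"linear": [0, 0, -0.015], "dr": [0, 0, 0], "jaw": 1}, {"linear": [0, 0, 0], "dr": [0, 0, 0], "jaw": 1}, {"linear": [0, 0, 0], "dr": [0, 0, 0], "jaw": 1}]}}

```text
clock: 8.52
tcp_pos: [0.5876, 0.1841, 0.2588]
orientation: [-0.304, -3.124, 0.002]
contact_force: [-0.5, -0.4, -4.6]
grip_width: 0.0249
```

```bash
python3 - <<'E'
from h import *
st(); im=grab('scene','s7.png'); plan([.562,-.193,.25],Rdown(80.),8)
cv2.imwrite('pics/s7z.png',cv2.resize(im[120:290,280:440,::-1],None,fx=3.5,fy=3.5,interpolation=2))
E
```

```text
clk 8.53 p [0.5876 0.1841 0.2588] yhead 78.88 z [-0.0027 -0.001  -1.    ] F [-0.5 -0.4 -4.6] w 0.0249 q [-0.5   0.36  0.12  1.68 -0.05  1.11  1.01]
[-0.0059, -0.0469, 0.0012] [-0.01, -0.02, -0.14]
[-0.0058, -0.0469, 0.0011] [-0.01, -0.02, -0.14]
[-0.0057, -0.0469, 0.0011] [-0.01, -0.02, -0.14]
[-0.0056, -0.0469, 0.0011] [-0.01, -0.02, -0.14]
[-0.0055, -0.0469, 0.0011] [-0.01, -0.02, -0.14]
[-0.0054, -0.0469, 0.0011] [-0.01, -0.02, -0.14]
[-0.0053, -0.047, 0.0011] [-0.01, -0.02, -0.14]
[-0.0051, -0.047, 0.0011] [-0.01, -0.02, -0.14]
```

View pics/s7z.png

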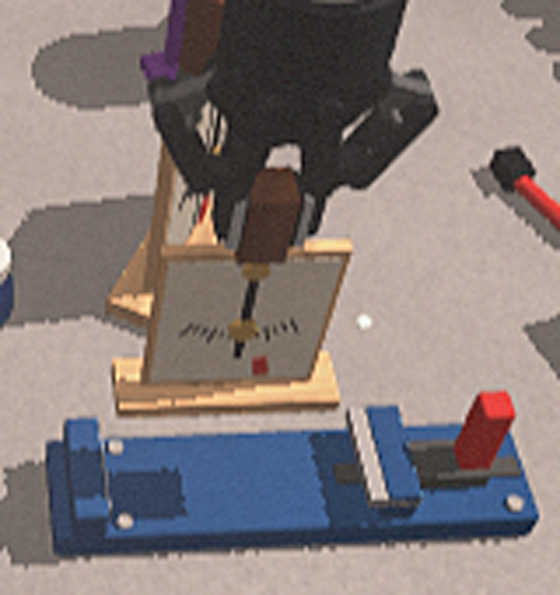

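The gauge is out cleanly. Next I carry it to the stud.

Call:
{"api": "drive_tool", "payload": {"commands": [{"linear": [-0.003, -0.025, 0], "dr": [0, 0, -0.1], "jaw": 1}, {"linear": [-0.005, -0.04, 0], "dr": [0, 0, -0.1], "jaw": 1}, {"linear": [-0.006, -0.048, 0], "dr": [0, 0, -0.15], "jaw": 1}, {"linear": [-0.006, -0.05, 0], "dr": [0, 0, -0.15], "jaw": 1}, {"linear": [-0.006, -0.05, 0], "dr": [0, 0, -0.15], "jaw": 1}, {"linear": [-0.006, -0.05, 0], "dr": [0, 0, -0.15], "jaw": 1}, {"linear": [-0.005, -0.04, 0], "dr": [0, 0, -0.15], "jaw": 1}, {"linear": [-0.003, -0.025, 0], "dr": [0, 0, -0.15], "jaw": 1}]}}

```text
clock: 9.57
tcp_pos: [0.5628, -0.1519, 0.2506]
orientation: [-0.261, -3.115, 0.005]
contact_force: [0.7, -0.1, -4.0]
grip_width: 0.0251
```

```bash
python3 - <<'E'
from h import *
st(); plan([.562,-.193,.25],Rdown(80.),2)
E
```

```text
clk 9.57 p [ 0.5628 -0.1519  0.2506] yhead 80.44 z [-0.0155 -0.0016 -0.9999] F [ 0.7 -0.1 -4. ] w 0.0251 q [-0.05  0.32  0.26  1.76 -0.08  1.09  1.64]
[-0.003, -0.0203, 0.0004] [-0.12, -0.43, 0.22]
[-0.0031, -0.0203, 0.0003] [-0.12, -0.43, 0.22]
```

Call:
{"api": "drive_tool", "payload": {"commands": [{"linear": [-0.003, -0.015, 0], "dr": [-0.1, -0.4, 0.2], "jaw": 1}, {"linear": [-0.003, -0.015, 0], "dr": [-0.1, -0.4, 0.2], "jaw": 1}, {"linear": [0, -0.005, 0], "dr": [0, 0, 0], "jaw": 1}, {"linear": [0, 0, 0], "dr": [0, 0, 0], "jaw": 1}, {"linear": [0, 0, 0], "dr": [0, 0, 0], "jaw": 1}]}}

```text
clock: 10.2
tcp_pos: [0.5622, -0.1879, 0.2487]
orientation: [-0.273, -3.126, -0.001]
contact_force: [-0.5, 0.4, -4.0]
grip_width: 0.0255
```

```bash
python3 - <<'E'
from h import *
st(); plan([.562,-.193,.22],Rdown(80.),1)
im=grab('scene','s8.png'); cv2.imwrite('pics/s8z.png',cv2.resize(im[140:320,110:230,::-1],None,fx=4,fy=3.3,interpolation=2))
im=grab('top','t8.png'); cv2.imwrite('pics/t8z.png',cv2.resize(im[130:230,330:450,::-1],None,fx=6,fy=6,interpolation=2))
grab('wrist','w8.png')
E
```

```text
clk 10.2 p [ 0.5622 -0.1879  0.2487] yhead 80.02 z [-3.4e-03  9.0e-04 -1.0e+00] F [-0.5  0.4 -4. ] w 0.0255 q [ 0.01  0.33  0.27  1.75 -0.1   1.07  1.71]
[-0.0008, -0.005, 0.0287] [0.02, -0.2, 0.02]
```

View pics/s8z.png

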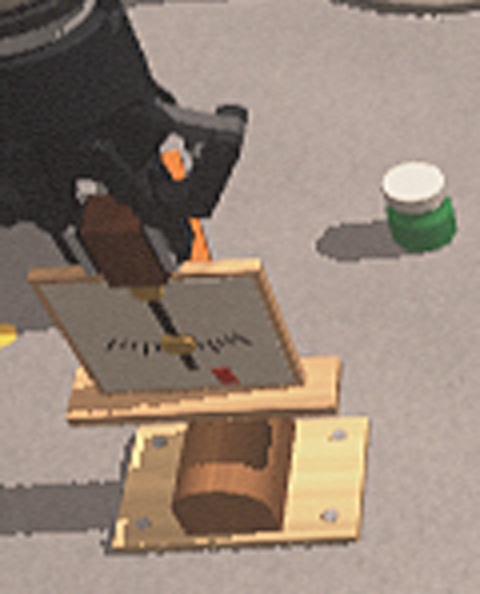

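View pics/t8z.png

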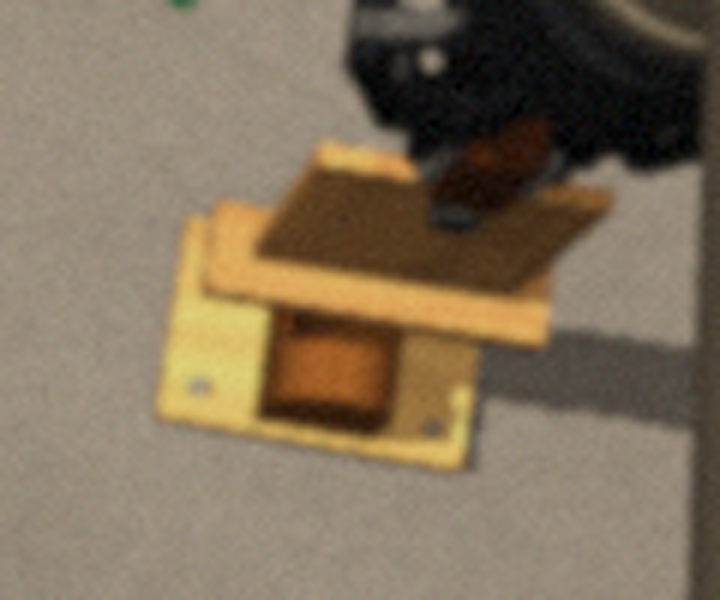

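View pics/w8.png

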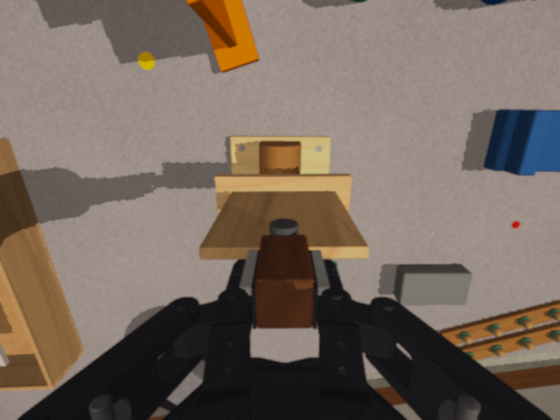

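```bash
python3 - <<'E'
from h import *
im=cv2.imread('pics/w8.png');cv2.imwrite('pics/w8z.png',cv2.resize(im[125:265,195:375],None,fx=4.4,fy=4.4,interpolation=2))
E
```

```text
(no output)
```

View pics/w8z.png

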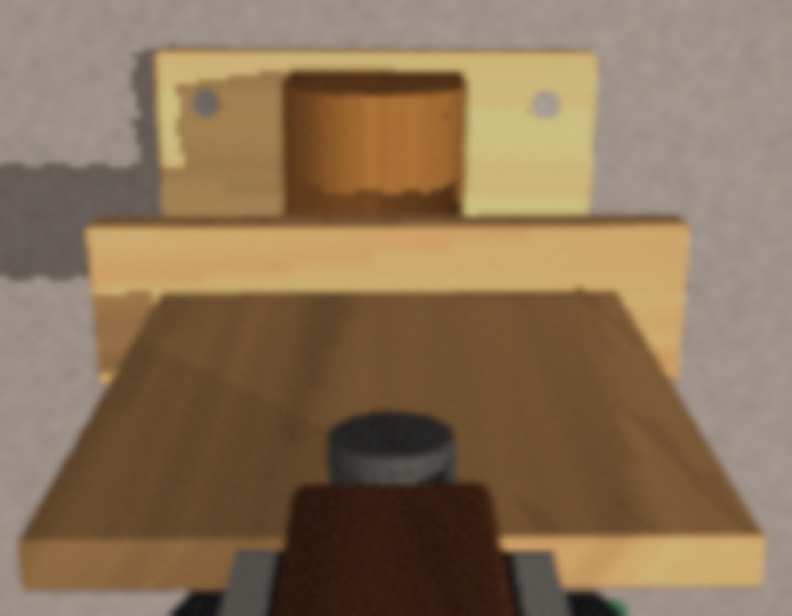

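```bash
python3 - <<'E'
from h import *
st()
W=lambda u,v:(195+u/4.4-.4,125+v/4.4-.4)
p,R,o=cur(); c=viewer.calibration('wrist'); zs=p[2]-.137
a=onz('wrist',W(87,228),zs+.012,c);b=onz('wrist',W(688,226),zs+.012,c)
print('sole rear top',a,b,np.linalg.norm(a-b),np.degrees(np.arctan2(-(b-a)[0],(b-a)[1])))
y=np.radians(-10);X=np.array([np.cos(y),np.sin(y),0])
print('sole centre',(a+b)/2+.018*X, 'tcp',p)
t1=onz('wrist',W(22,538),zs+.128,c);t2=onz('wrist',W(763,534),zs+.128,c);print('board rear top mid',(t1+t2)/2+.004*X,np.linalg.norm(t1-t2))
s1=onz('wrist',W(158,50),.012,c);s2=onz('wrist',W(598,52),.012,c);print('stud',s1,s2,np.linalg.norm(s1-s2),np.degrees(np.arctan2(-(s2-s1)[0],(s2-s1)[1])),'cen',(s1+s2)/2+.045*X)
k1=onz('wrist',W(206,103),.013,c);k2=onz('wrist',W(546,104),.013,c);print('screws',(k1+k2)/2,np.degrees(np.arctan2(-(k2-k1)[0],(k2-k1)[1])))
# crown near end: z .07
l=onz('wrist',W(289,80),.045,c);r=onz('wrist',W(464,78),.045,c);print('block rear end',l,r,(l+r)/2+.04*X)
E
```

```text
clk 10.35 p [ 0.5621 -0.1882  0.2487] yhead 80.01 z [-3.3e-03  6.0e-04 -1.0e+00] F [-0.3  0.2 -4.5] w 0.0251 q [ 0.01  0.33  0.27  1.75 -0.1   1.07  1.71]
sole rear top [ 0.53116336 -0.24947735  0.12374989] [ 0.55314163 -0.1226036   0.12374989] 0.12876332285313458 -9.827785715882921
sole centre [ 0.55987903 -0.18916614  0.12374989] tcp [ 0.56213096 -0.18818431  0.24874989]
board rear top mid [ 0.56036846 -0.18819518  0.23974989] 0.09779230247518117
stud [ 0.50472864 -0.24746132  0.012     ] [ 0.52750544 -0.12171227  0.012     ] 0.12779517206190502 -10.266614380606885 cen [ 0.56043339 -0.19240096  0.012     ]
screws [ 0.53075009 -0.18783119  0.013     ] -10.18202307596294
block rear end [ 0.51630121 -0.20844937  0.045     ] [ 0.52390925 -0.16233588  0.045     ] [ 0.55949754 -0.19233855  0.045     ]
```

Call:
{"api": "drive_tool", "payload": {"commands": [{"linear": [-0.001, -0.004, 0.01], "dr": [0, -0.2, 0], "jaw": 1}, {"linear": [0, 0, 0.012], "dr": [0, 0, 0], "jaw": 1}, {"linear": [0, 0, 0.006], "dr": [0, 0, 0], "jaw": 1}, {"linear": [0, 0, 0.0], "dr": [0, 0, 0], "jaw": 1}, {"linear": [0, 0, 0], "dr": [0, 0, 0], "jaw": 1}]}}

```text
clock: 10.98
tcp_pos: [0.5621, -0.1919, 0.218]
orientation: [-0.272, -3.129, -0.0]
contact_force: [-0.1, -1.0, -3.3]
grip_width: 0.0248
```

```bash
python3 - <<'E'
from h import *
st(); plan([.563,-.1923,.207],Rdown(80.),1)
E
```

```text
clk 10.97 p [ 0.5621 -0.1919  0.218 ] yhead 80.06 z [-1.e-03  4.e-04 -1.e+00] F [-0.1 -1.  -3.3] w 0.0248 q [ 0.02  0.36  0.27  1.78 -0.11  1.01  1.72]
[-0.001, -0.0003, 0.011] [0.01, -0.06, 0.06]
```

Call:
{"api": "drive_tool", "payload": {"commands": [{"linear": [-0.001, 0, 0.006], "dr": [0, -0.1, 0.05], "jaw": 1}, {"linear": [0, 0, 0.002], "dr": [0, 0, 0], "jaw": 1}, {"linear": [0, 0, 0], "dr": [0, 0, 0], "jaw": 1}, {"linear": [0, 0, 0.0], "dr": [0, 0, 0], "jaw": 1}]}}

```text
clock: 11.48
tcp_pos: [0.5636, -0.1921, 0.21]
orientation: [0.273, 3.128, 0.0]
contact_force: [-0.3, -0.1, -3.1]
grip_width: 0.0252
```

```bash
python3 - <<'E'
from h import *
st()
im=grab('scene','s9.png'); cv2.imwrite('pics/s9z.png',cv2.resize(im[140:320,110:230,::-1],None,fx=4.4,fy=3.3,interpolation=2))
E
```

```text
clk 11.47 p [ 0.5636 -0.1921  0.21  ] yhead 80.01 z [ 2.e-03 -1.e-04 -1.e+00] F [-0.3 -0.1 -3.1] w 0.0252 q [ 0.02  0.37  0.26  1.79 -0.11  0.99  1.72]
```

View pics/s9z.png

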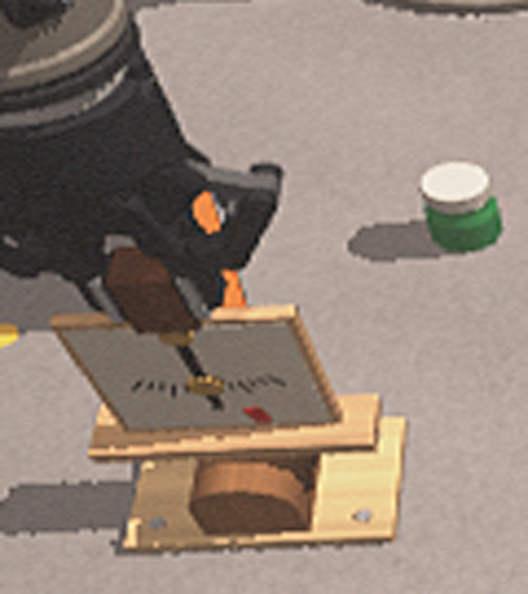

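Call:
{"api": "drive_tool", "payload": {"commands": [{"linear": [0, 0, 0.001], "dr": [0, 0, 0], "jaw": 1}, {"linear": [0, 0, 0.001], "dr": [0, 0, 0], "jaw": 1}, {"linear": [0, 0, 0.0], "dr": [0, 0, 0], "jaw": 1}]}}

```text
clock: 11.9
tcp_pos: [0.5637, -0.1921, 0.2081]
orientation: [0.273, 3.127, -0.0]
contact_force: [-0.2, -0.4, -4.0]
grip_width: 0.0253
```

Call:
{"api": "drive_tool", "payload": {"commands": [{"linear": [0, 0, 0.001], "dr": [0, 0, 0], "jaw": 1}, {"linear": [0, 0, 0.0], "dr": [0, 0, 0], "jaw": 1}]}}

```text
clock: 12.15
tcp_pos: [0.5638, -0.1922, 0.2071]
orientation: [0.273, 3.127, -0.0]
contact_force: [-0.3, -0.1, -3.7]
grip_width: 0.0253
```

Call:
{"api": "drive_tool", "payload": {"commands": [{"linear": [0, 0, 0.001], "dr": [0, 0, 0], "jaw": 1}, {"linear": [0, 0, 0.0], "dr": [0, 0, 0], "jaw": 1}]}}

```text
clock: 12.4
tcp_pos: [0.5641, -0.1923, 0.207]
orientation: [0.273, 3.126, -0.0]
contact_force: [0.3, 0.2, -4.5]
grip_width: 0.0254
```

Call:
{"api": "drive_tool", "payload": {"commands": [{"linear": [0, 0, 0.001], "dr": [0, 0, 0], "jaw": 1}, {"linear": [0, 0, 0.001], "dr": [0, 0, 0], "jaw": 1}]}}

```text
clock: 12.65
tcp_pos: [0.5647, -0.1925, 0.2069]
orientation: [0.274, 3.125, 0.0]
contact_force: [-2.9, 1.2, 7.4]
grip_width: 0.025
```

Call:
{"api": "drive_tool", "payload": {"commands": [{"linear": [0, 0, 0.001], "dr": [0, 0, 0], "jaw": 1}, {"linear": [0, 0, 0.001], "dr": [0, 0, 0], "jaw": 1}]}}

```text
clock: 12.9
tcp_pos: [0.5646, -0.1926, 0.2069]
orientation: [0.274, 3.124, 0.001]
contact_force: [-3.1, 1.0, 7.0]
grip_width: 0.0254
```

```bash
python3 - <<'E'
from h import *
st()
im=grab('scene','s10.png'); cv2.imwrite('pics/s10z.png',cv2.resize(im[200:310,120:220,::-1],None,fx=7,fy=5.4,interpolation=2))
im=grab('wrist','w10.png');cv2.imwrite('pics/w10z.png',cv2.resize(im[125:265,195:375,::-1],None,fx=4.4,fy=4.4,interpolation=2))
E
```

```text
clk 12.9 p [ 0.5646 -0.1926  0.2069] yhead 79.98 z [ 5.5e-03  3.0e-04 -1.0e+00] F [-3.1  1.   7. ] w 0.0254 q [ 0.02  0.38  0.26  1.79 -0.12  0.98  1.73]
```

View pics/s10z.png

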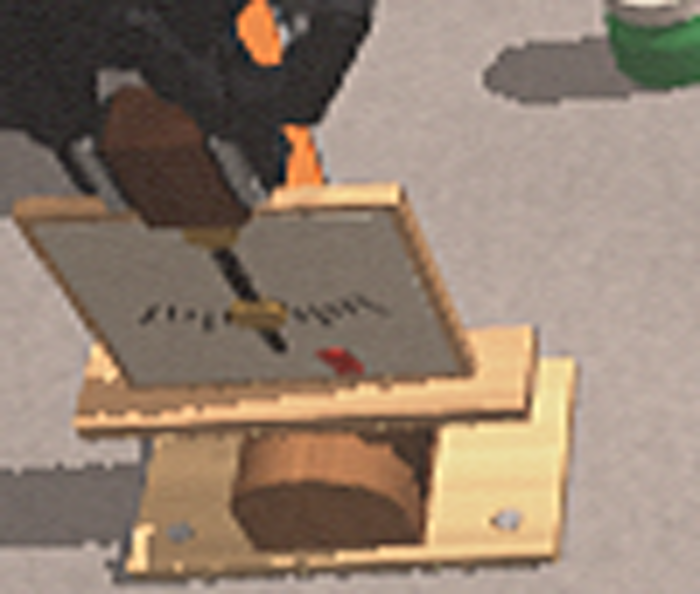

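View pics/w10z.png

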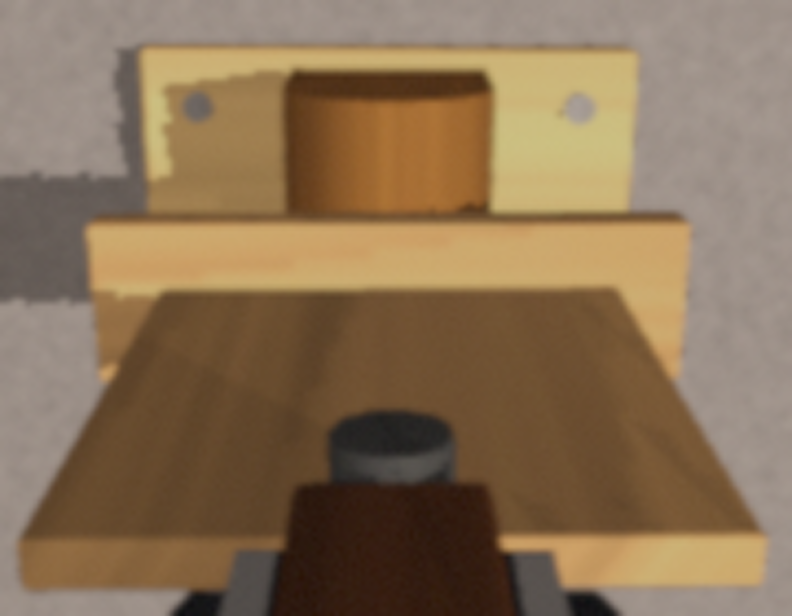

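```bash
cat >> h.py <<'E'
def dial(n,uv,sc,yaw,x,a=0,c=None):
    """pixel -> gauge (y,z) on plane x=const; sc sole centre world; a = rock"""
    G=Ro.from_euler('z',yaw,degrees=True).as_matrix()@Ro.from_rotvec([-a,0,0]).as_matrix()
    o,d=ray(n,uv,c); o=G.T@(o-np.array(sc)); d=G.T@d; return (o+d*(x-o[0])/d[0])[1:]
E
python3 - <<'E'
from h import *
P=lambda u,v:(120+u/7-.43,200+v/5.4-.41)
sc=np.array([.5646-.002,-.1926-.0004,.07])
for nm,q,x in(('pivot hub',(211,236),.0075),('tip',(283,349),.0075),('tab',(340,361),.0055),('tab bottom',(357,373),.0055),('tab top',(322,350),.0055),('boardBL',(132,386),.004),('boardBR',(470,371),.004),('boardTL',(16,215),.004),('boardTR',(402,203),.004)):
    print(nm,np.round(dial('scene',P(*q),sc,-10.,x)*1000,1))
E
```

```text
pivot hub [ -1.2 112.8]
tip [ 0.3 39.2]
tab [13.3 26. ]
tab bottom [16.2 16.9]
tab top [ 9.9 34.2]
boardBL [-50.  12.]
boardBR [47.9 12.5]
boardTL [-48.7 124.6]
boardTR [ 50.2 122.6]
```

The gauge stands level on the crown: sole mid and stud mid coincide in the wrist view (zoomed x about 388 against 389), and contact is at TCP z 0.207. The red tab appears to be at roughly 0.16–0.2 rad. Next I rock it, rolling on the stud.

Call:
{"api": "drive_tool", "payload": {"commands": [{"linear": [0, 0, 0.0005], "dr": [0, 0, 0], "jaw": 1}, {"linear": [0, 0.0048, 0.0008], "dr": [2, 0, 0], "jaw": 1}, {"linear": [0, 0.0048, 0.0008], "dr": [2, 0, 0], "jaw": 1}, {"linear": [0, 0, 0.0005], "dr": [0, 0, 0], "jaw": 1}]}}

```text
clock: 13.5
tcp_pos: [0.5666, -0.1835, 0.2066]
orientation: [0.276, 3.127, -0.11]
contact_force: [-2.1, 1.4, 3.7]
grip_width: 0.0256
```

```bash
cat >> h.py <<'E'
def rock():
    p,R,o=cur(); # gauge frame from tool: Xg=-tx, Yg=ty, Zg=-tz
    G=np.stack([-R[:,0],R[:,1],-R[:,2]],1)
    a=-np.arctan2(G[2,1],G[2,2]); yaw=np.degrees(np.arctan2(-G[0,1],G[1,1]))
    sc=p+G@np.array([-.002,-.0003,-.137])
    print('a',round(a,4),'deg',round(np.degrees(a),2),'yaw',round(yaw,2),'pitch x',round(np.degrees(np.arcsin(G[2,0])),2),'sole c',np.round(sc,4))
    n=np.array([.561,-.193,.045]); ys=np.array([-np.sin(np.radians(-10)),np.cos(np.radians(-10)),0]); e=sc-n
    s=e@ys*np.cos(a)-e[2]*np.sin(a); hgt=e@ys*np.sin(a)+e[2]*np.cos(a)
    print('contact at sole y (mm)',round(-1000*s,2),'roll pred',round(25*a,2),'gap (mm)',round(1000*(hgt-.025),2)); return G,sc,a
E
python3 - <<'E'
from h import *
st(); rock()
E
```

```text
clk 13.5 p [ 0.5666 -0.1835  0.2066] yhead 79.88 z [-0.0053 -0.0701 -0.9975] F [-2.1  1.4  3.7] w 0.0256 q [-0.05  0.37  0.28  1.81 -0.04  0.97  1.63]
a 0.07 deg 4.01 yaw -10.12 pitch x 0.41 sole c [ 0.5639 -0.193   0.0699]
contact at sole y (mm) 1.25 roll pred 1.75 gap (mm) -0.11
```

Rolling as predicted. I'll continue to about 9.5°.

Call:
{"api": "drive_tool", "payload": {"commands": [{"linear": [0, 0.0048, 0.0008], "dr": [2, 0, 0], "jaw": 1}, {"linear": [0, 0.0048, 0.0008], "dr": [2, 0, 0], "jaw": 1}, {"linear": [0, 0.0036, 0.0008], "dr": [1.5, 0, 0], "jaw": 1}, {"linear": [0, 0, 0.0005], "dr": [0, 0, 0], "jaw": 1}, {"linear": [0, 0, 0.0005], "dr": [0, 0, 0], "jaw": 1}, {"linear": [0, 0, 0.0005], "dr": [0, 0, 0], "jaw": 1}, {"linear": [0, 0, 0.0005], "dr": [0, 0, 0], "jaw": 1}, {"linear": [0, 0, 0.0005], "dr": [0, 0, 0], "jaw": 1}]}}

```text
clock: 14.5
tcp_pos: [0.5698, -0.1715, 0.2053]
orientation: [-0.282, -3.114, 0.259]
contact_force: [-2.5, 1.4, 6.7]
grip_width: 0.0255
```

Call:
{"api": "drive_tool", "payload": {"commands": [{"linear": [0, 0, 0.0005], "dr": [0, 0, 0], "jaw": 1}, {"linear": [0, 0, 0.0005], "dr": [0, 0, 0], "jaw": 1}, {"linear": [0, 0, 0.0005], "dr": [0, 0, 0], "jaw": 1}, {"linear": [0, 0, 0.0005], "dr": [0, 0, 0], "jaw": 1}, {"linear": [0, 0, 0.0005], "dr": [0, 0, 0], "jaw": 1}, {"linear": [0, 0, 0.0005], "dr": [0, 0, 0], "jaw": 1}, {"linear": [0, 0, 0.0005], "dr": [0, 0, 0], "jaw": 1}, {"linear": [0, 0, 0.0005], "dr": [0, 0, 0], "jaw": 1}]}}

```text
clock: 15.5
tcp_pos: [0.5697, -0.1724, 0.2054]
orientation: [-0.289, -3.115, 0.249]
contact_force: [-3.1, 1.3, 5.2]
grip_width: 0.0255
```

```bash
python3 - <<'E'
from h import *
st(); rock()
im=grab('scene','s11.png'); cv2.imwrite('pics/s11z.png',cv2.resize(im[205:285,125:215,::-1],None,fx=8,fy=7,interpolation=2))
E
```

```text
clk 15.5 p [ 0.5697 -0.1724  0.2054] yhead 79.33 z [-0.0182 -0.1573 -0.9874] F [-3.1  1.3  5.2] w 0.0255 q [-0.14  0.37  0.31  1.82  0.06  0.96  1.5 ]
a 0.1586 deg 9.09 yaw -10.67 pitch x 0.64 sole c [ 0.5652 -0.1939  0.0702]
contact at sole y (mm) 4.11 roll pred 3.97 gap (mm) -0.14
```

View pics/s11z.png

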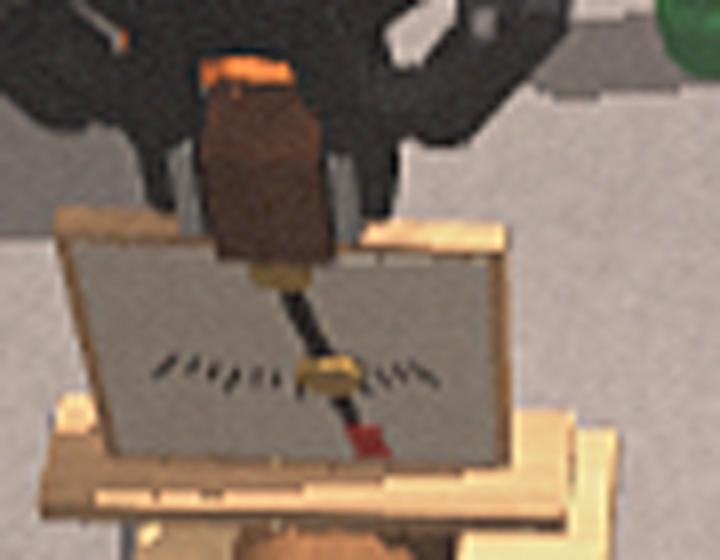

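```bash
cat >> h.py <<'E'
def analyse(f,box,x_tab=.0065,show=True):
    G,sc,a=rock(); im=cv2.imread('pics/'+f); u0,v0,u1,v1=box; s=im[v0:v1,u0:u1].astype(float)
    b,g,r=s[...,0],s[...,1],s[...,2]
    w=np.clip(r-np.maximum(g,b)-25,0,None); w[(r-g<35)|(np.abs(g-b)>25)]=0
    vv,uu=np.mgrid[v0:v1,u0:u1]; tab=np.array([(w*uu).sum(),(w*vv).sum()])/w.sum()
    c=viewer.calibration('scene')
    P=lambda y,z,x:proj('scene',sc+G@np.array([x,y,z]),c)
    piv=P(0,.118,.0075); print('tab px',np.round(tab,2),'area',np.count_nonzero(w),'pred pivot px',np.round(piv,2))
    for m in np.arange(a-.06,a+.1,.02):
        print(round(m,3),'tab',np.round(P(.086*np.sin(m),.118-.086*np.cos(m),x_tab),2),'tip',np.round(P(.076*np.sin(m),.118-.076*np.cos(m),.0075),2))
    # dark pointer pixels per row
    gray=s.mean(2); bg=np.median(gray)
    for i in range(s.shape[0]):
        d=np.clip(bg*.75-gray[i],0,None); d[(np.abs(r[i]-b[i])>30)]=0
        if d.sum()>20: print(v0+i,round((d*np.arange(u0,u1)).sum()/d.sum(),2),int(d.sum()),end='; ')
    print()
E
python3 - <<'E'
from h import *
analyse('s11.png',(157,243,178,271))
im=cv2.imread('pics/s11.png');print(im[262:272,164:178,2]);print(im[262:272,164:178,1])
E
```

```text
a 0.1586 deg 9.09 yaw -10.67 pitch x 0.64 sole c [ 0.5652 -0.1939  0.0702]
contact at sole y (mm) 4.11 roll pred 3.97 gap (mm) -0.14
tab px [170.57 267.53] area 25 pred pivot px [159.71 242.19]
0.099 tab [167.28 266.65] tip [166.41 264.4 ]
0.119 tab [168.15 266.63] tip [167.19 264.39]
0.139 tab [169.02 266.61] tip [167.97 264.37]
0.159 tab [169.89 266.57] tip [168.74 264.33]
0.179 tab [170.76 266.53] tip [169.52 264.29]
0.199 tab [171.62 266.47] tip [170.28 264.25]
0.219 tab [172.47 266.41] tip [171.05 264.19]
0.239 tab [173.32 266.34] tip [171.81 264.12]
247 161.2 135; 248 161.64 127; 249 161.92 137; 250 162.17 129; 251 162.77 123; 252 163.11 125; 253 163.87 123; 254 164.16 119; 255 164.61 145; 258 168.61 72; 259 164.22 66; 260 165.5 64; 262 167.33 124; 263 167.81 81; 264 168.36 77; 
[[125 132  75  31  32 116 136 131 126 122 130 124 121 124]
 [127 129 112  66  42  80 133 125 126 127 125 125 124 122]
 [126 128 134  97  36  59 130 125 125 121 124 127 125 128]
 [126 126 128 122  75  78 139 140 126 126 124 126 123 128]
 [122 126 126 130 115 116 134 132 117 124 130 127 126 126]
 [127 125
[... 177 characters left out ...]
 123 120 127 117 115 117 119 126 120 124 125 120]
 [136 140 112 129 130 129 135 134 139 113 127 126 129 129]]
[[113 119  70  23  30 106 122 118 111 110 118 112 108 111]
 [114 115 101  57  35  74 120 112 114 114 112 112 113 109]
 [111 112 123  89  33  57 121 114 115 110 111 115 112 116]
 [115 112 115 115  43  35 104 101 101 113 112 114 112 114]
 [109 114 113 119  63  44  57  53  70 117 119 113 110 114]
 [117 113 110 120  89  41  49  44  62 118 112 116 109 115]
 [114 111 109 118 109  59  44  46  40 101 116 118 116 117]
 [115 118 114 115 125  77  45  41  51  62 117 114 114 114]
 [104 101 104 103 114  84  74  80  81  79 104 108 110 104]
 [103 107  85  99 102 102 109 106 109  89  98 100 105 104]]
```

```bash
cat > m.py <<'E'
from h import *
from scipy.optimize import brentq
c=viewer.calibration('scene')
def Gof(yaw,a): return Ro.from_euler('z',yaw,degrees=True).as_matrix()@Ro.from_rotvec([-a,0,0]).as_matrix()
def meas(f,G,sc,a,verbose=0):
    im=cv2.imread('pics/'+f).astype(float); b,g,r=im[...,0],im[...,1],im[...,2]
    P=lambda y,z,x:proj('scene',sc+G@np.array([x,y,z]),c)
    t0=P(.086*np.sin(.2),.118-.086*np.cos(.2),.0065).round().astype(int)
    w=np.clip(r-np.maximum(g,b)-20,0,None)*(np.abs(g-b)<30); M=np.zeros_like(w); M[t0[1]-7:t0[1]+8,t0[0]-9:t0[0]+10]=1; w*=M
    vv,uu=np.mgrid[:im.shape[0],:im.shape[1]]; tab=np.array([(w*uu).sum(),(w*vv).sum()])/w.sum()
    # pointer: dark centroid along rows near the predicted line
    A=lambda rr:P(rr*np.sin(a),.118-rr*np.cos(a),.0075); p1,p2=A(.012),A(.072)
    pts=[]
    for v in range(int(p1[1])+1,int(p2[1])+1):
        u=p1[0]+(p2[0]-p1[0])*(v-p1[1])/(p2[1]-p1[1]); k=np.arange(int(round(u))-4,int(round(u))+5)
        px=im[v,k].mean(1); bg=np.median(px); d=np.clip(bg*.8-px,0,None); sat=im[v,k].max(1)-im[v,k].min(1)
        if sat[np.argmax(d)]>25 or (sat[d<1]>45).any(): continue   # brass ring rows
        rad=.012+.06*(v-p1[1])/(p2[1]-p1[1])
        if .040<rad<.058: continue  # ring and ticks
        if d.sum()>40: pts.append((v,(d*k).sum()/d.sum()-u))
    pts=np.array(pts); off=np.median(pts[:,1])
    if verbose: print(np.round(pts,2).tolist())
    res=[]
    for x in(.0045,.0055,.0065,.0075):
        # u residual allowing v offset along the pointer direction
        sl=(p2[0]-p1[0])/(p2[1]-p1[1])
        def fu(m):
            q=P(.086*np.sin(m),.118-.086*np.cos(m),x); dv=tab[1]-q[1]; return q[0]+off+sl*dv-tab[0]
        m=brentq(fu,-.3,.7); q=P(.086*np.sin(m),.118-.086*np.cos(m),x); res.append((x,round(m,4),round(tab[1]-q[1],2)))
    # image v offset from the top edge of the board is not used
    print(f,'tab',np.round(tab,2),'n',len(pts),'off',round(off,2),res)
E
python3 - <<'E'
from m import *
D=np.array([-.002,-.0003,-.137])
G=Gof(-11,0); meas('scene0.png',G,np.array([.5906,.1844,.1624])+G@D,0,1); meas('s6.png',G,np.array([.5906,.1844,.1624])+G@D,0)
G=Gof(-10,0); meas('s10.png',G,np.array([.5646,-.1926,.2069])+G@D,0,1)
G,sc,a=rock(); meas('s11.png',G,sc,a,1)
E
```

```text
[[233.0, -0.65], [234.0, -0.57], [235.0, -0.57], [236.0, -0.63], [237.0, -0.61], [238.0, -0.64], [239.0, -0.61], [247.0, -0.72]]
scene0.png tab [347.44 252.88] n 8 off -0.62 [(0.0045, 0.1969, np.float64(3.34)), (0.0055, 0.1927, np.float64(2.93)), (0.0065, 0.1885, np.float64(2.52)), (0.0075, 0.1843, np.float64(2.12))]
s6.png tab [347.59 252.54] n 8 off -0.6 [(0.0045, 0.1984, np.float64(3.01)), (0.0055, 0.1943, np.float64(2.6)), (0.0065, 0.1901, np.float64(2.19)), (0.0075, 0.1859, np.float64(1.78))]
[[246.0, -0.57], [247.0, -0.76], [248.0, -0.55], [249.0, -0.71], [250.0, -0.96], [251.0, -0.74], [252.0, -0.76], [253.0, -0.86], [261.0, -0.67], [262.0, -0.66]]
s10.png tab [168.04 267.38] n 10 off -0.73 [(0.0045, 0.1467, np.float64(3.19)), (0.0055, 0.1524, np.float64(2.79)), (0.0065, 0.1581, np.float64(2.39)), (0.0075, 0.1637, np.float64(2.0))]
a 0.1586 deg 9.09 yaw -10.67 pitch x 0.64 sole c [ 0.5652 -0.1939  0.0702]
contact at sole y (mm) 4.11 roll pred 3.97 gap (mm) -0.14
[[247.0, -0.5], [248.0, -0.46], [249.0, -0.56], [250.0, -0.72], [251.0, -0.51], [252.0, -0.62], [253.0, -0.24], [254.0, -0.4], [262.0, -0.51], [263.0, -0.35]]
s11.png tab [170.83 268.68] n 10 off -0.5 [(0.0045, 0.1612, np.float64(2.97)), (0.0055, 0.1665, np.float64(2.56)), (0.0065, 0.1718, np.float64(2.14)), (0.0075, 0.1771, np.float64(1.72))]
```

```bash
sed -i 's/w=np.clip(r-np.maximum(g,b)-20,0,None)\*(np.abs(g-b)<30)/w=np.clip(r-np.maximum(g,b)-15,0,None)*(np.abs(g-b)<20)*(g<95)/; s/for x in(.0045,.0055,.0065,.0075)/for x in(.0055,.0075,.0095)/' m.py
python3 - <<'E'
from m import *
D=np.array([-.002,-.0003,-.137])
G=Gof(-11,0); meas('scene0.png',G,np.array([.5906,.1844,.1624])+G@D,0); meas('s6.png',G,np.array([.5906,.1844,.1624])+G@D,0)
meas('s3.png',G,np.array([.5906,.1844,.1624])+G@D,0)
G=Gof(-10,0); meas('s10.png',G,np.array([.5646,-.1926,.2069])+G@D,0)
G,sc,a=rock(); meas('s11.png',G,sc,a)
for f,(u,v) in(('s6.png',(347,252)),('s10.png',(168,267))):
  im=cv2.imread('pics/'+f); print((im[v-5:v+6,u-5:u+6,2].astype(int)-im[v-5:v+6,u-5:u+6,1]))
E
```

```text
scene0.png tab [347.83 252.08] n 8 off -0.62 [(0.0055, 0.1983, np.float64(2.16)), (0.0075, 0.1899, np.float64(1.35)), (0.0095, 0.1815, np.float64(0.53))]
s6.png tab [347.73 252.19] n 8 off -0.6 [(0.0055, 0.1958, np.float64(2.26)), (0.0075, 0.1875, np.float64(1.45)), (0.0095, 0.1791, np.float64(0.63))]
s3.png tab [347.55 252.22] n 8 off -0.63 [(0.0055, 0.192, np.float64(2.27)), (0.0075, 0.1836, np.float64(1.45)), (0.0095, 0.1753, np.float64(0.64))]
s10.png tab [168.31 266.41] n 10 off -0.73 [(0.0055, 0.1686, np.float64(1.92)), (0.0075, 0.1799, np.float64(1.13)), (0.0095, 0.1913, np.float64(0.34))]
a 0.1586 deg 9.09 yaw -10.67 pitch x 0.64 sole c [ 0.5652 -0.1939  0.0702]
contact at sole y (mm) 4.11 roll pred 3.97 gap (mm) -0.14
s11.png tab [170.48 267.65] n 10 off -0.5 [(0.0055, 0.1681, np.float64(1.53)), (0.0075, 0.1787, np.float64(0.7)), (0.0095, 0.1893, np.float64(-0.13))]
[[  4   8  12  13  10  11  12  14  12  13  10]
 [  2  10  12  13   9  11   9  10  10  12  10]
 [  4  11  12  11   7   5   5  18  10  12  12]
 [  6  14   9   8  34  68  45  68   5  10  10]
 [  8  12  10   3  77 121  94  94   1  13  15]
 [ 14  11  11   4  69  70  74  77   0   8  14]
 [ 13  14  12   5  65  74  77  85   2  12  14]
 [ 10  11  10   6  49  64  48  33   9  14  16]
 [ 15  15  17  13  26  39  27  17  20  28  29]
 [ 36  36  37  38  35  35  34  37  35  40  41]
 [ 42  45  41  42  44  43  42  44  49  46  46]]
[[ 12  12  13  10  10  10   9  11  13  13  14]
 [ 14  10   8  10   5   7   9  13  10  12  11]
 [ 13  13  28  28  68  65  20   6  12  14  14]
 [ 10  11  55  67 112 109  53  13   7  12  12]
 [ 12   8  25  58  64  62  64  56  10  10  12]
 [ 11   9   6  23  55  63  66  78  62   5  12]
 [ 14   9   8   7  22  68  62  50  81   6  12]
 [ 13  16  18  15  10  37  37  31  36  12  18]
 [ 26  28  29  21  28  27  30  25  32  36  36]
 [ 38  35  34  34  41  38  38  34  51  49  49]
 [ 39  44  43  41  44  46  49  50  32  33  32]]
```

Views from both sides agree on a mark angle of about 0.182 rad, with the tab's plane at about x = 8 mm. Next I rock to 10.4° and trim the small drift in pitch, yaw and x.

```bash
cat >> h.py <<'E'
def goal(a,n,press=.0,cx=.5625,cy=-.1932,yaw=-10.2):
    G=Ro.from_euler('z',yaw,degrees=True).as_matrix()@Ro.from_rotvec([-a,0,0]).as_matrix()
    Y=np.array([-np.sin(np.radians(yaw)),np.cos(np.radians(yaw)),0])
    nn=np.sin(a)*Y+np.array([0,0,np.cos(a)]); yy=np.cos(a)*Y-np.array([0,0,np.sin(a)])
    sc=np.array([cx,cy,.045])+(.025-press)*nn-.025*a*yy
    p=sc-G@np.array([-.002,-.0003,-.137]); R=np.stack([-G[:,0],G[:,1],-G[:,2]],1); plan(p,R,n)
E
python3 - <<'E'
from h import *
goal(.182,4)
E
```

```text
[0.0003, 0.0008, -0.0001] [0.33, 0.14, -0.12]
[0.0003, 0.0009, -0.0001] [0.33, 0.14, -0.12]
[0.0003, 0.0009, -0.0001] [0.33, 0.14, -0.12]
[0.0003, 0.0009, -0.0001] [0.33, 0.14, -0.12]
```

Call:
{"api": "drive_tool", "payload": {"commands": [{"linear": [0.0005, 0.0009, 0.0003], "dr": [0.33, 0.15, -0.12], "jaw": 1}, {"linear": [0.0005, 0.0009, 0.0003], "dr": [0.33, 0.15, -0.12], "jaw": 1}, {"linear": [0.0005, 0.0009, 0.0003], "dr": [0.33, 0.15, -0.12], "jaw": 1}, {"linear": [0.0005, 0.0009, 0.0003], "dr": [0.33, 0.15, -0.12], "jaw": 1}, {"linear": [0, 0, 0.0003], "dr": [0, 0, 0], "jaw": 1}, {"linear": [0, 0, 0.0003], "dr": [0, 0, 0], "jaw": 1}]}}

```text
clock: 16.3
tcp_pos: [0.5707, -0.1692, 0.205]
orientation: [-0.277, -3.104, 0.284]
contact_force: [-1.4, 0.9, 6.0]
grip_width: 0.0256
```

```bash
python3 - <<'E'
from h import *
st();rock();goal(.182,1)
E
```

```text
clk 16.3 p [ 0.5707 -0.1692  0.205 ] yhead 79.76 z [-0.0278 -0.1792 -0.9834] F [-1.4  0.9  6. ] w 0.0256 q [-0.16  0.38  0.31  1.81  0.08  0.97  1.48]
a 0.1823 deg 10.44 yaw -10.24 pitch x 0.25 sole c [ 0.5648 -0.1937  0.0703]
contact at sole y (mm) 4.63 roll pred 4.56 gap (mm) -0.15
[0.0018, 0.0001, -0.0002] [-0.02, 0.25, -0.04]
```

Call:
{"api": "drive_tool", "payload": {"commands": [{"linear": [0.002, 0, 0.0], "dr": [0, 0.12, 0], "jaw": 1}, {"linear": [0.002, 0, 0.0], "dr": [0, 0.12, 0], "jaw": 1}, {"linear": [0, 0, 0.0004], "dr": [0, 0, 0], "jaw": 1}, {"linear": [0, 0, 0.0004], "dr": [0, 0, 0], "jaw": 1}, {"linear": [0, 0, 0.0004], "dr": [0, 0, 0], "jaw": 1}]}}

```text
clock: 16.92
tcp_pos: [0.5683, -0.1684, 0.2049]
orientation: [-0.277, -3.104, 0.284]
contact_force: [0.1, 1.1, 5.6]
grip_width: 0.0252
```

```bash
python3 - <<'E'
from h import *
st();rock();goal(.182,1)
E
```

```text
clk 16.93 p [ 0.5683 -0.1684  0.2049] yhead 79.79 z [-0.0285 -0.1789 -0.9835] F [0.1 1.1 5.6] w 0.0252 q [-0.16  0.38  0.31  1.82  0.08  0.97  1.48]
a 0.1821 deg 10.44 yaw -10.21 pitch x 0.21 sole c [ 0.5623 -0.1929  0.0702]
contact at sole y (mm) 4.22 roll pred 4.55 gap (mm) -0.13
[-0.0007, -0.0003, -0.0001] [-0.01, 0.21, -0.01]
```

Good. I'll let the pointer settle for about 2 s with a light push, then check it.

Call:
{"api": "drive_tool", "payload": {"commands": [{"linear": [0, 0, 0.0003], "dr": [0, 0, 0], "jaw": 1}, {"linear": [0, 0, 0.0003], "dr": [0, 0, 0], "jaw": 1}, {"linear": [0, 0, 0.0003], "dr": [0, 0, 0], "jaw": 1}, {"linear": [0, 0, 0.0003], "dr": [0, 0, 0], "jaw": 1}, {"linear": [0, 0, 0.0003], "dr": [0, 0, 0], "jaw": 1}, {"linear": [0, 0, 0.0003], "dr": [0, 0, 0], "jaw": 1}, {"linear": [0, 0, 0.0003], "dr": [0, 0, 0], "jaw": 1}, {"linear": [0, 0, 0.0003], "dr": [0, 0, 0], "jaw": 1}]}}

```text
clock: 17.92
tcp_pos: [0.5682, -0.1685, 0.2049]
orientation: [-0.277, -3.104, 0.283]
contact_force: [-0.1, 0.4, 4.6]
grip_width: 0.0249
```

Call:
{"api": "drive_tool", "payload": {"commands": [{"linear": [0, 0, 0.0003], "dr": [0, 0, 0], "jaw": 1}, {"linear": [0, 0, 0.0003], "dr": [0, 0, 0], "jaw": 1}, {"linear": [0, 0, 0.0003], "dr": [0, 0, 0], "jaw": 1}, {"linear": [0, 0, 0.0003], "dr": [0, 0, 0], "jaw": 1}, {"linear": [0, 0, 0.0003], "dr": [0, 0, 0], "jaw": 1}, {"linear": [0, 0, 0.0003], "dr": [0, 0, 0], "jaw": 1}, {"linear": [0, 0, 0.0003], "dr": [0, 0, 0], "jaw": 1}, {"linear": [0, 0, 0.0003], "dr": [0, 0, 0], "jaw": 1}]}}

```text
clock: 18.92
tcp_pos: [0.5682, -0.1686, 0.2049]
orientation: [-0.277, -3.104, 0.282]
contact_force: [0.6, 0.3, 5.7]
grip_width: 0.0255
```

```bash
python3 - <<'E'
from m import *
st()
im=grab('scene','s12.png'); cv2.imwrite('pics/s12z.png',cv2.resize(im[205:285,125:215,::-1],None,fx=8,fy=7,interpolation=2))
G,sc,a=rock(); meas('s12.png',G,sc,a,1); grab('top','t12.png'); goal(.182,1)
E
```

```text
clk 18.93 p [ 0.5682 -0.1686  0.2049] yhead 79.78 z [-0.0285 -0.178  -0.9836] F [0.6 0.3 5.7] w 0.0255 q [-0.16  0.38  0.31  1.82  0.08  0.97  1.48]
a 0.1812 deg 10.38 yaw -10.22 pitch x 0.21 sole c [ 0.5623 -0.1929  0.0702]
contact at sole y (mm) 4.23 roll pred 4.53 gap (mm) -0.12
[[246.0, -0.64], [247.0, -0.79], [248.0, -0.56], [249.0, -0.61], [250.0, -0.47], [251.0, -0.49], [252.0, -0.5], [261.0, -0.48], [262.0, -0.59]]
s12.png tab [171.07 266.63] n 9 off -0.56 [(0.0055, 0.1635, np.float64(1.65)), (0.0075, 0.1739, np.float64(0.81)), (0.0095, 0.1842, np.float64(-0.02))]
[-0.0008, -0.0001, -0.0001] [0.05, 0.2, -0.02]
```

View pics/s12z.png

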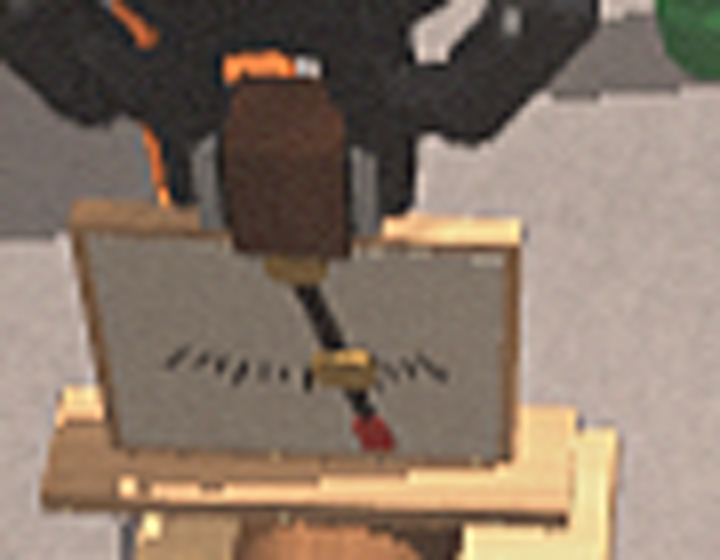

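View pics/s12.png

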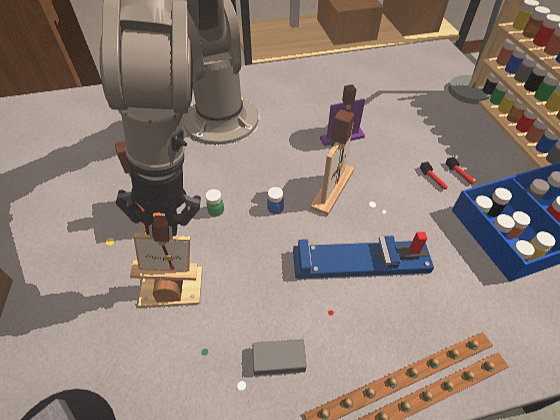

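In the last views the pointer at about (362,412) runs straight into the red tab at (374,433). The rock is 0.181 rad against a mark estimated at 0.174–0.185. The gauge rests on the stud under a light push, the vise is open, and the jars and sanding block have not moved.

```bash
python3 - <<'E'
from h import *
st(); rock(); print(job.hand_in())
E
```

```text
clk 19.02 p [ 0.5682 -0.1686  0.2049] yhead 79.78 z [-0.0284 -0.178  -0.9836] F [0.3 1.8 5.6] w 0.0253 q [-0.16  0.38  0.31  1.82  0.08  0.97  1.48]
a 0.1812 deg 10.38 yaw -10.22 pitch x 0.2 sole c [ 0.5623 -0.1929  0.0702]
contact at sole y (mm) 4.23 roll pred 4.53 gap (mm) -0.13
the job is handed in; nothing more can be done
None
```

I finished the job and handed it in at 19.0 s. I slid the vise jaw open about 37 mm by its post and lifted the gauge out by its grip. I then stood it level on the stud crown and rolled it over to 0.181 rad, where it was still gripped and resting on the stud at hand-in.

- **Pointer on the mark:** After about 2 s of settling, the pointer ran into the red tab in the scene view. The mark angle is the least certain figure. Views at the vise and at the stud gave about 0.182 rad, the last view about 0.176, and the result shifts with the assumed depth of the tab. I left the rock at 0.181 rad.
- **Placement:** The sole's middle was on the stud's middle to under 1 mm across the ridge when stood level, and the contact point then moved by about the amount expected for rolling. The gauge crept about 3 mm along the ridge, and I moved it back by about 2.5 mm. About 1 mm (uncertain) and 0.2° of sideways tilt remained at the end.
- **Contact:** The wrist read about 6 N upward, and the grip width was 25 mm.
- **The rest of the scene:** In the last scene view the vise was open, and the jars and sanding block looked unmoved. I judged those by eye and did not measure them.

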